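# Ramp-test two friction pads and load the good one into the spring feeder

### The job

Try both friction pads on the tilted test ramp: lay each flat in the test area, let go and see whether it slides or sticks for a second. The one that slides is a reject and stays in the caged bay at the ramp's foot; load the one that sticks into the spring feeder, pressing the follower down with it, sliding it under the bridge right up to the back wall and letting go so that the spring holds it there level. Leave the other things on the counter where they are.

Things in the scene. Friction and masses are not known exactly. Their poses are not given: they have to be found in the camera images.
- pad_a: one of two look-alike friction pads: dark steel block 60 (its x) x 40 (its y) x 18 mm high, 0.3 kg, thin grey facing underneath. Origin: centre of its underside, z up. Starts in a lane of the rack, underside 4 mm above the counter. One pad stays put on the ramp, the other slides off at once; looks do not tell which, either may be in either lane
- pad_b: one of two look-alike friction pads: dark steel block 60 (its x) x 40 (its y) x 18 mm high, 0.3 kg, thin grey facing underneath. Origin: centre of its underside, z up. Starts in a lane of the rack, underside 4 mm above the counter. One pad stays put on the ramp, the other slides off at once; looks do not tell which, either may be in either lane
- rack: low fixed rack: base plate 140 (x) x 130 x 4 mm with three ribs along x, 46 mm long, 12 mm thick, rising to 28 mm above the counter. They form two lanes at y = +28 and -28 mm and cover the pads' long sides, so a pad there can be gripped only by its ends, 60 mm apart, which stick out past the ribs. Origin: centre of the underside
- ramp: fixed bare-steel test ramp tilted 22 degrees (0.384 rad); x points horizontally downhill, y across, z up. Origin on the counter under its middle. Surface 280 mm long down the slope, 160 mm wide, 62 mm above the counter at the origin, 115 mm at the top edge (x = -130 mm), 10 mm at the foot. Upper part open, without sides; two scribed lines 50 mm uphill and downhill of test_spot bound the test area
- bay (a point): point on the ramp's surface in the middle of the caged bay, its lower part from ramp x = +41 to +130 mm: side cheeks, a foot stop and a wire guard 43 mm above the surface, open only uphill. A pad that slides down comes to rest here, against the foot stop
- test_spot (a point): point on the ramp's surface in the middle of the test area, 75 mm down the slope from its top edge (ramp x = -60 mm, 87 mm above the counter)
- feeder: fixed spring-fed pad feeder, 87 mm tall. Origin on the counter, z up; pads go in along its +x, long side along x. Open at the sides and front (-x). Back wall face at x = +31 mm; from it a bridge covers x = +16 to +31 mm, underside 79 mm above the counter, with cheeks either side 49 mm apart. The column below the follower is 30 mm wide for fingers to straddle; foot 50 mm wide, 8 mm high
- feeder_home (a point): where the centre of a loaded pad's underside belongs: feeder x = 0, y = 0, 61 mm above the counter. There its front end is under the bridge, 1 mm from the wall, and the spring presses it up against the bridge
- follower_top (a point): centre of the follower's flat top: smooth aluminium plate 74 mm (feeder x from -45 to +29 mm) x 30 mm; 75 mm above the counter when empty
- follower (a joint): how far the spring follower is pushed straight down, in m: 0 empty, 0.014 with a pad held under the bridge, stop at 0.024. It takes about 3 N to start and 11 N at 0.020; a pad clears the bridge from about 0.016
- grommet: bystander, loose: black rubber grommet, ring 44 mm across, 14 mm high. Origin: centre of its underside
- fitting: bystander, loose: brass hydraulic fitting, 32 mm across, 42 mm high. Origin: centre of its underside
- extension: bystander, loose: chrome socket extension lying flat, 122 mm long along its x, 18 mm thick. Origin: centre of its underside
- gauge_block: bystander, loose: green plastic gauge block 50 x 25 x 20 mm. Origin: centre of its underside
- nut: bystander, loose: large steel hex nut, 48 mm across, 22 mm high. Origin: centre of its underside
- spanner: bystander, loose: steel spanner lying flat, its length along its x. Origin: centre of its underside
- bush: bystander, loose: copper bush, 36 mm across, 30 mm high. Origin: centre of its underside
Mind the look-alikes: they are no part of the job. What is shaped like the pad_b but turquoise is not meant.

How it is judged:
By the outcome, as a careful person would: the job done as asked, in the order asked, and still so for the second after the job is handed in, with the robot touching nothing.
It also fails if it takes over 64 s, if anything falls off the work surface, if the arm or the gripper's body presses on something with over 40 N, if the wrist force passes 120 N, or if a joint passes its speed limit or range.

### The arm

A 6-joint arm with a two-finger parallel gripper is mounted at the origin on the work surface. World frame = base frame: x ahead of the robot, y to its left, z up, the work surface at z = 0. Lengths are in mm, angles in rad, forces in N, time in s.
With the tool pointing down it reaches from about 350 to 850 mm from the base axis. Payload 8.1 kg.
Tool frame: the origin (TCP) lies midway between the tips of the shut fingers; the grasp point (between the pads) lies 19 mm behind it; z points along the fingers, y is the direction in which the jaws open and shut (so a half turn about z gives the same grasp; the last joint's range is limited). The gripper opens to 85 mm and grips with 20 to 120 N. Pads are 22 mm wide; open, the fingers measure 114 mm over their backs; the gripper's body (76 mm by 85 mm) begins 54 mm behind the grasp point. The pads swing forward as they close: fully open they stand 13 mm farther back than shut.
Start: joints at [1.249, 0.13, 1.488, -0, 1.523, -0.085], TCP at [140.733, 583.266, 231.292] pointing down, gripper open.
Joint ranges: [-2.96, 2.96], [-0.89, 2.26], [0.02, 2.5], [-1.34, 4.48], [0, 2.73], [-2.66, 2.66]. Speed limits (rad/s): [2.39, 2.39, 2.79, 3.14, 3.14, 3.14].

### API

Orientations are given as [roll, pitch, yaw] about the fixed x, y, z axes, in that order (R = Rz(yaw) Ry(pitch) Rx(roll)).
In Python, from bench import get_obs, camera, order gives the robot as it stands.
- The arm moves only by the tool move_arm, never from a script. Its argument "moves" is a list that holds one entry, the list of rows, each a list of 5 numbers: the shift along the world's x, y, z in mm, then the turn about the world's z in degrees, then the opening in per cent of the stroke, from 0 (shut) to 100 (fully open). In form: [[[dx, dy, dz, spin, fingers], ...]]. A call has 1 to 10 rows; each row shifts and turns the commanded pose from where the row before left it; what a row does not reach is not made up. A row lasts 1/12 s, in which the tool goes at most 41.7 mm and 7.16 degrees, less where a joint would pass 70% of its speed; a pose out of reach is approached as far as the arm can. A call is refused whole if a number of a shift passes 41.7 or a number of a turn 7.16, either way. A call with a gripper value outside its range is refused whole. The fingers move at their own pace and stop on an object; "squeeze" is the grip in N (left out, the last holds). Time passes only in rows, so rows that do not move let the fingers close. It gives the time, the measured TCP pose, the force and the opening at its end, in the units of the state.
- get_obs(): the state, without advancing time (a new reading comes with each control period).
- camera(name): name is "scene" or "top" or "wrist"; returns a dict with "color" (384x512x3 uint8, blue, green, red), "camera_matrix" (3x3 intrinsics, pixels), "world_from_camera" (4x4, takes a point from camera to world coordinates); the wrist camera has in their place "mount" (4x4, takes a point from camera to tool coordinates, whose origin is the TCP and whose axes are the flange's). Camera axes: x right, y up, looking along -z (the intrinsics and any distortion apply to the point x, -y, -z); pixel columns grow to the right and rows downward; lengths in mm; the calibration is good to about 2 mm. A picture is of the moment at which its call begins: read the wrist's pose just before it. There is no depth.
- order.close_job(): hands the job in, once; it reports no verdict.
The state is a dict: "clock": time; "joint_pos": joint angles; "qd": joint speeds; "effort": joint torques, N m; "tool_pos": TCP position; "eef_rot": TCP orientation; "wrist_force": force on the tool from outside, world axes, zero at the start; "wrist_torque": the same for the moment, N m; "opening": finger opening in mm.
Only numpy, scipy, OpenCV 4.12 (cv2) and the standard library are available. Lean on these libraries where they do the work, as an engineer would, in place of code of your own. Each camera call takes 0.05 s, during which the arm holds its last target.

## Working session

There is one attempt and no reset: what is moved stays moved. The work goes in short steps, Python scripts to look and compute and a tool call to move; the robot and the scene stay as the last step left them, time stands still between calls to the robot, and variables do not carry over. Pictures are saved under pics/ and viewed, and the job is handed in when it is done.

Besides the shell and the picture viewer there is one more tool, called after ">>>" by a JSON object that holds its "op" and its "data", one argument or row to a line. move_arm: Moves the arm, as the interface text tells. Its arguments: {"type":"object","properties":{"moves":{"type":"array","items":{"type":"array","items":{"type":"array","items":{"type":"number"}}}},"squeeze":{"type":"number"}},"required":["moves"]}

```bash
ls; mkdir -p pics; python3 - <<'E'
from bench import get_obs, camera
import cv2,numpy as np
o=get_obs();print(o)
for n in ("scene","top","wrist"):
    c=camera(n);cv2.imwrite(f"pics/{n}0.png",c["color"]);np.savez(f"{n}0.npz",**c)
    print(n,c["camera_matrix"].round(1).tolist(),{k:np.round(v,3).tolist() for k,v in c.items() if k not in("color","camera_matrix")})
E
```

```text
pics
{'clock': 0.0, 'joint_pos': array([ 1.24861341e+00,  1.31173188e-01,  1.48927844e+00,  7.68179681e-06,
        1.52298699e+00, -8.53838898e-02]), 'qd': array([-0.00027015, -0.00180128,  0.00010574,  0.00203014,  0.00084275,
        0.0004666 ]), 'effort': array([-8.50374704e-05, -5.69383764e+01, -5.00562358e+01,  1.34431484e-04,
        1.41524523e-02,  6.50321653e-06]), 'tool_pos': array([140.54827633, 582.74567813, 230.23770206]), 'eef_rot': array([-3.13975407e+00, -1.65068351e-04,  2.90479310e+00]), 'wrist_force': array([-1.06345967,  0.55829308,  0.15117307]), 'wrist_torque': array([-0.02982344, -0.02691232, -0.06093445]), 'opening': 85.23718257566415}
scene [[437.5, 0.0, 256.4], [0.0, 437.5, 192.7], [0.0, 0.0, 1.0]] {'world_from_camera': [[0.444, -0.5, 0.744, 1299.12], [0.896, 0.247, -0.369, -358.998], [0.001, 0.83, 0.558, 640.306], [0.0, 0.0, 0.0, 1.0]]}
top [[427.7, 0.0, 243.2], [0.0, 427.7, 191.2], [0.0, 0.0, 1.0]] {'world_from_camera': [[0.01, 0.995, -0.102, 425.57], [-1.0, 0.009, -0.012, 5.965], [-0.011, 0.102, 0.995, 1253.413], [0.0, 0.0, 0.0, 1.0]]}
wrist [[323.6, 0.0, 259.5], [0.0, 323.6, 189.1], [0.0, 0.0, 1.0]] {'mount': [[-0.0, 0.951, 0.31, 79.345], [1.0, -0.0, 0.001, -0.108], [0.001, 0.31, -0.951, -142.613], [0.0, 0.0, 0.0, 1.0]]}
```

View pics/top0.png

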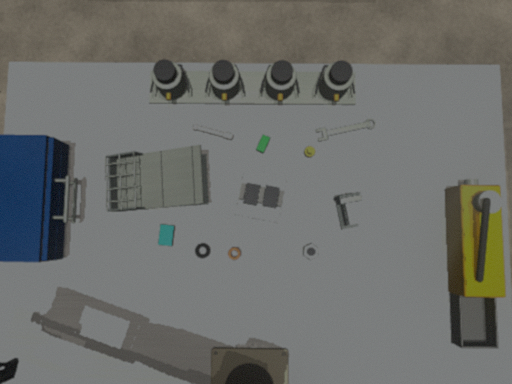

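View pics/scene0.png

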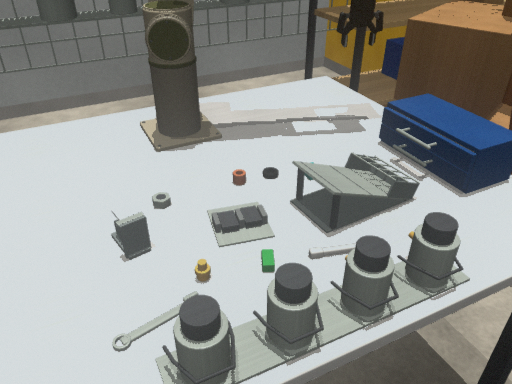

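View pics/wrist0.png

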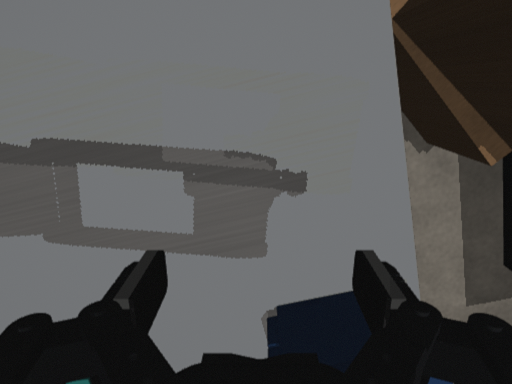

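```bash
python3 - <<'E'
import cv2,numpy as np
im=cv2.imread("pics/top0.png");
a=cv2.resize(im[130:270,90:230],None,fx=5,fy=5,interpolation=cv2.INTER_CUBIC)[:600]
b=cv2.resize(im[165:245,225:375],None,fx=5.3,fy=5.3,interpolation=cv2.INTER_CUBIC)
cv2.imwrite("pics/ta.png",im[130:220,90:220].repeat(6,0).repeat(6,1));cv2.imwrite("pics/tb.png",b)
s=cv2.imread("pics/scene0.png")
cv2.imwrite("pics/sa.png",cv2.resize(s[140:290,100:290],None,fx=4,fy=4,interpolation=cv2.INTER_CUBIC))
E
```

```text
(no output)
```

View pics/ta.png

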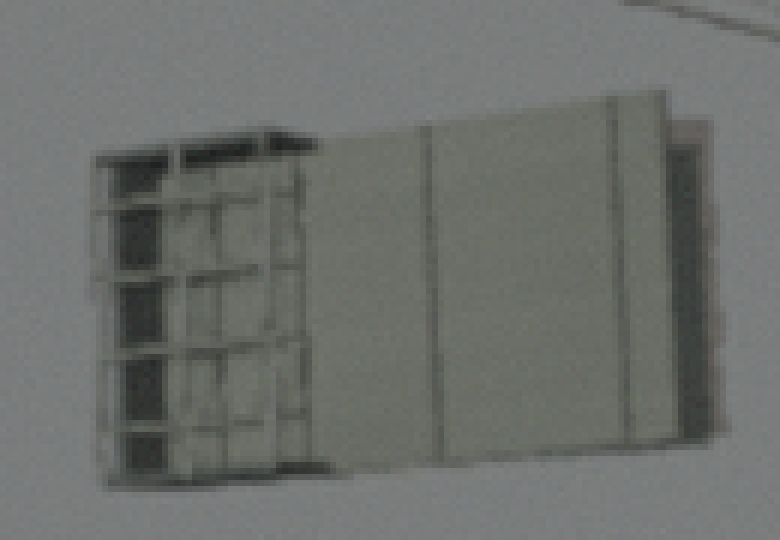

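View pics/tb.png

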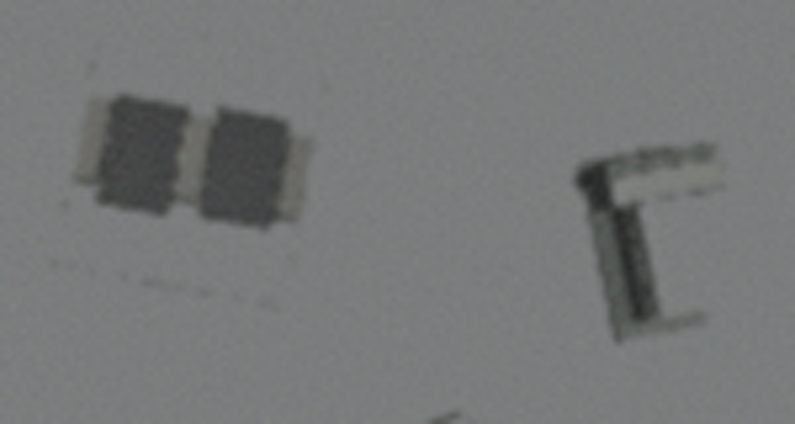

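View pics/sa.png

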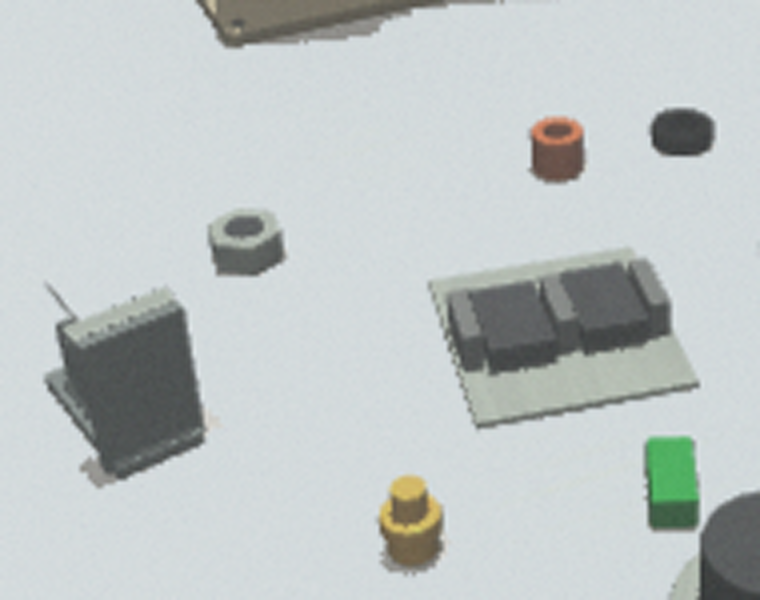

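```bash
cat > h.py <<'E'
import numpy as np,cv2
from bench import get_obs,camera
def ray(c,uv,T):
    K=c["camera_matrix"];uv=np.atleast_2d(np.float64(uv))
    d=np.c_[(uv[:,0]-K[0,2])/K[0,0],-(uv[:,1]-K[1,2])/K[1,1],-np.ones(len(uv))]
    return T[:3,3],d@T[:3,:3].T
def plane(c,uv,z,T=None):
    T=c["world_from_camera"] if T is None else T
    o,d=ray(c,uv,T);return o+d*((z-o[2])/d[:,2])[:,None]
def proj(c,p,T=None):
    T=c["world_from_camera"] if T is None else T
    q=(np.atleast_2d(p)-T[:3,3])@T[:3,:3];K=c["camera_matrix"]
    return np.c_[K[0,2]+K[0,0]*q[:,0]/-q[:,2],K[1,2]-K[1,1]*q[:,1]/-q[:,2]]
def tool(o):
    from scipy.spatial.transform import Rotation as R
    T=np.eye(4);T[:3,:3]=R.from_euler('xyz',o["eef_rot"]).as_matrix();T[:3,3]=o["tool_pos"];return T
def tri(a,ua,b,ub,Ta=None,Tb=None):
    Ta=a["world_from_camera"] if Ta is None else Ta;Tb=b["world_from_camera"] if Tb is None else Tb
    o1,d1=ray(a,ua,Ta);o2,d2=ray(b,ub,Tb);out=[]
    for x,y in zip(d1,d2):
        s=np.linalg.lstsq(np.c_[x,-y],o2-o1,rcond=None)[0];p,q=o1+x*s[0],o2+y*s[1];out.append([*((p+q)/2),np.linalg.norm(p-q)])
    return np.array(out)
def wrist(name):
    o=get_obs();c=camera("wrist");cv2.imwrite(f"pics/{name}.png",c["color"])
    T=tool(o)@c["mount"];np.savez(f"{name}.npz",**c,world_from_camera=T);return o,c,T
E
python3 - <<'E'
from h import *
c=dict(np.load("top0.npz"));g=cv2.cvtColor(c["color"],cv2.COLOR_BGR2GRAY)
m=((g<85)*255).astype(np.uint8)
n,l,s,ce=cv2.connectedComponentsWithStats(m)
for i in range(1,n):
    x,y,w,h,a=s[i]
    if a>40 and 90<x<380 and 120<y<270:
        pts=cv2.findContours((l==i).astype(np.uint8),0,2)[0][0]
        r=cv2.minAreaRect(pts);W=plane(c,cv2.boxPoints(r),22)
        print(s[i],ce[i].round(1),plane(c,ce[i],22)[0].round(1),[round(np.linalg.norm(W[k]-W[(k+1)%4]),1) for k in range(4)],
          [round(np.degrees(np.arctan2(*(W[(k+1)%4]-W[k])[[1,0]])),1) for k in range(2)])
print(g[194,252],g[210,245],g[230,300])
print("ramp top edge/lines z=115/107ish")
for uv,z in [((200.5,146),115),((203.5,204),115),((161,152),62),((105,157),30),((107,211),30),((143,154),47),((145,208),47)]: print(uv,plane(c,uv,z)[0].round(1))
E
```

```text
[199 151  10  54 296] [204.2 178.3] [588.9 134.9  22. ] [np.float64(155.5), np.float64(26.0), np.float64(155.4), np.float64(25.7)] [np.float64(-1.0), np.float64(-91.7)]
[120 152  23   7  96] [129.8 154.7] [656.4 354.6  22. ] [np.float64(65.4), np.float64(14.7), np.float64(65.3), np.float64(14.7)] [np.float64(-79.0), np.float64(-167.9)]
[106 155  13  46 352] [113.  176.9] [590.5 401.2  22. ] [np.float64(35.3), np.float64(132.3), np.float64(34.9), np.float64(132.4)] [np.float64(-89.5), np.float64(-177.7)]
[243 183  18  22 284] [251.2 193.7] [545.2  -2.   22. ] [np.float64(58.2), np.float64(43.8), np.float64(58.1), np.float64(43.6)] [np.float64(-10.7), np.float64(-100.9)]
[263 186  17  22 290] [270.7 196.3] [538.  -58.3  22. ] [np.float64(58.5), np.float64(43.5), np.float64(58.5), np.float64(43.3)] [np.float64(-8.4), np.float64(-98.3)]
[334 195  15  31 199] [341.6 210.4] [ 499.4 -262.1   22. ] [np.float64(26.0), np.float64(88.8), np.float64(25.8), np.float64(88.8)] [np.float64(-73.9), np.float64(-165.2)]
[108 202  38   9 134] [121.6 207.1] [502.5 372.6  22. ] [np.float64(107.5), np.float64(23.2), np.float64(107.3), np.float64(23.2)] [np.float64(-89.4), np.float64(-178.0)]
[195 243  15  15 135] [202.2 250.1] [381.8 136.7  22. ] [np.float64(40.1), np.float64(39.6), np.float64(40.0), np.float64(39.7)] [np.float64(-89.4), np.float64(-178.9)]
[307 248   8   7  45] [310.6 251. ] [ 382.5 -172.5   22. ] [np.float64(19.9), np.float64(16.9), np.float64(19.9), np.float64(16.9)] [np.float64(-89.4), np.float64(179.6)]
67 124 123
ramp top edge/lines z=115/107ish
(200.5, 146) [664.5 137.1 115. ]
(203.5, 204) [507.2 125.8 115. ]
(161, 152) [657.5 254.9  62. ]
(105, 157) [647.6 424.5  30. ]
(107, 211) [490.5 411.8  30. ]
(143, 154) [654.2 309.6  47. ]
(145, 208) [499.1 298.6  47. ]
```

>>> {"op": "move_arm", "data": {
  "moves": [
    [[30, -25.5, 2, -5.7, 100], [30, -25.5, 2, -5.7, 100], [30, -25.5, 2, -5.7, 100], [30, -25.5, 2, -5.7, 100], [30, -25.5, 2, -5.7, 100], [30, -25.5, 2, -5.7, 100], [30, -25.5, 2, -5.7, 100]]
  ]
}}

```text
clock: 0.73
tool_pos: [351.7, 403.2, 245.2]
eef_rot: [-3.141, 0.0, 2.204]
wrist_force: [0.6, 0.3, -0.4]
opening: 85.8
```

>>> {"op": "move_arm", "data": {
  "moves": [
    [[30, -25.5, 2, -5.7, 100], [30, -25.5, 2, -5.7, 100], [30, -25.5, 2, -5.7, 100], [30, -25.5, 2, -5.7, 100], [30, -25.5, 2, -5.7, 100], [30, -25.5, 2, -5.7, 100], [30, -25.5, 2, -5.7, 100], [0, 0, 0, 0, 100], [0, 0, 0, 0, 100]]
  ]
}}

```text
clock: 1.48
tool_pos: [561.9, 224.3, 258.5]
eef_rot: [-3.141, 0.0, 1.508]
wrist_force: [-0.3, 0.4, -0.1]
opening: 85.7
```

```bash
python3 - <<'E'
from h import *
o,c,T=wrist("w1");print(o["clock"],o["tool_pos"],o["eef_rot"],o["wrist_force"])
E
```

```text
1.4833 [561.88513664 224.29982748 258.5459512 ] [-3.14052295e+00  4.44532177e-04  1.50835599e+00] [-0.28951923  0.40377873 -0.05002352]
```

View pics/w1.png

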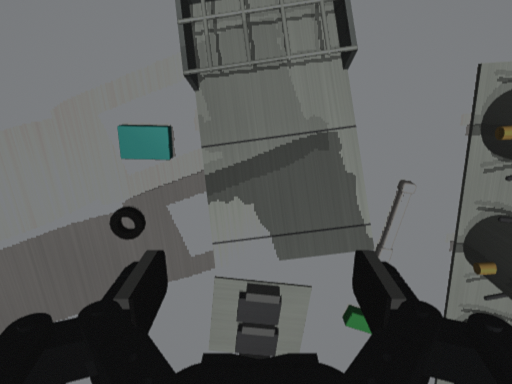

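```bash
python3 - <<'E'
from h import *
c=dict(np.load("w1.npz"))
g=cv2.cvtColor(c["color"],cv2.COLOR_BGR2GRAY)
P={}
for n,uv,z in [("dl",(202,146),67.5),("dr",(356,126),67.5),("ul",(213,243),105),("ur",(371,224),105)]:
    P[n]=plane(c,uv,z)[0];print(n,P[n].round(1))
print(np.linalg.norm(P["dl"]-P["dr"]),np.linalg.norm(P["ul"]-P["ur"]))
ac=(P["dr"]-P["dl"]+P["ur"]-P["ul"]);print("across heading",np.degrees(np.arctan2(ac[1],ac[0])))
d=(P["dr"]+P["dl"]-P["ur"]-P["ul"])/2;print("down",np.degrees(np.arctan2(d[1],d[0])),np.linalg.norm(d[:2]),"mid",sum(P.values())/4)
cv2.imwrite("pics/w1c.png",cv2.resize(c["color"][120:384,190:380],None,fx=3,fy=2.27))
E
```

```text
dl [503.2 245.3  67.5]
dr [662.3 256.   67.5]
ul [509.9 152.  105. ]
ur [669.5 163.4 105. ]
159.49262941535824 160.052511891996
across heading 3.951047817549095
down 94.26473971037493 93.21962272596258 mid [586.22104867 204.18703974  86.25      ]
```

View pics/w1c.png

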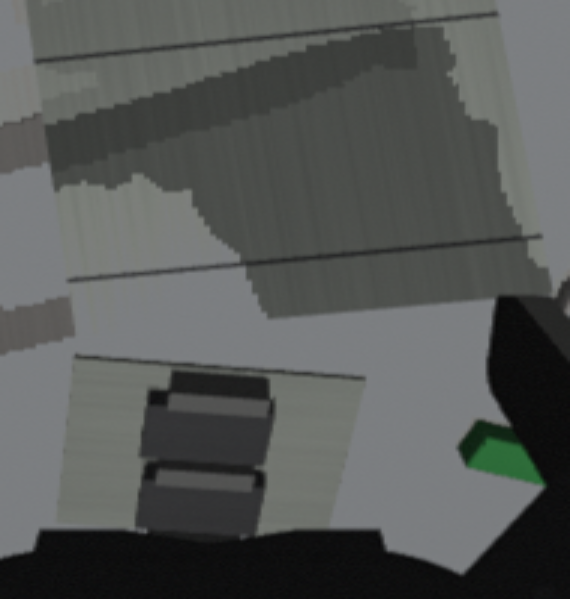

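>>> {"op": "move_arm", "data": {
  "moves": [
    [[-3.5, -30.5, -6, -0.8, 100], [-3.5, -30.5, -6, -0.8, 100], [-3.5, -30.5, -6, -0.8, 100], [-3.5, -30.5, -6, -0.8, 100], [-3.5, -30.5, -6, -0.8, 100], [-3.5, -30.5, -6, -0.8, 100], [0, 0, 0, 0, 100], [0, 0, 0, 0, 100]]
  ]
}}

```text
clock: 2.2
tool_pos: [538.7, 43.2, 222.8]
eef_rot: [-3.141, -0.0, 1.428]
wrist_force: [0.7, 0.7, -1.0]
opening: 85.6
```

```bash
python3 - <<'E'
from h import *
o,c,T=wrist("w2");print(o["clock"],o["tool_pos"],o["eef_rot"],np.degrees(o["eef_rot"][2]))
E
```

```text
2.2 [538.74700124  43.24699477 222.84120723] [-3.14057063e+00 -1.87860171e-04  1.42804423e+00] 81.82090730571191
```

View pics/w2.png

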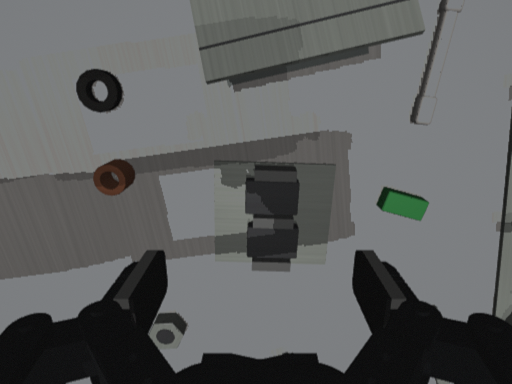

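```bash
python3 - <<'E'
from h import *
c=dict(np.load("w2.npz"))
cv2.imwrite("pics/w2c.png",cv2.resize(c["color"][150:280,200:350],None,fx=5,fy=4.6,interpolation=cv2.INTER_CUBIC))
g=cv2.cvtColor(c["color"],cv2.COLOR_BGR2GRAY)
print(g[190:260:4,250:300:4])
E
```

```text
[[ 37  36  38  36  36  37  37  39  38  37  35  35  37]
 [ 59  58  38  36  37  38  37  38  37  37  35  37  47]
 [ 57  57  56  36  35  37  36  35  37  37  36  35  53]
 [ 56  56  56  54  36  37  37  36  35  36  35  36  63]
 [ 55  54  55  56  36  34  35  34  36  36  35  35  80]
 [ 56  54  55  56  55  35  35  35  35  36  37  35  76]
 [102  37  38  38  43  45  33  34  33  35  31  40  78]
 [123  69  70  64  64  56  41  36  34  33  33  77  77]
 [ 35  90  89  89  89  89  60  56  57  56  56  55  78]
 [ 26  89  88  88  89  88  56  55  56  56  55  19  70]
 [ 56  56  56  55  55  55  44  34  34  36  34  34  44]
 [ 56  56  55  55  48  48  36  36  35  35  35  36  57]
 [ 36  36  35  36  34  37  35  34  35  36  34  36  68]
 [ 35  36  35  36  34  35  35  36  35  35  34  35  75]
 [ 34  35  36  36  35  36  35  35  33  35  34  35 117]
 [ 35  36  33  33  34  34  35  35  33  35  32  33 118]
 [ 34  35  34  34  35  36  43  42  52  53  52  53 119]
 [122  29  32  30  32  32  33  35  32  40  65  88 118]]
```

View pics/w2c.png

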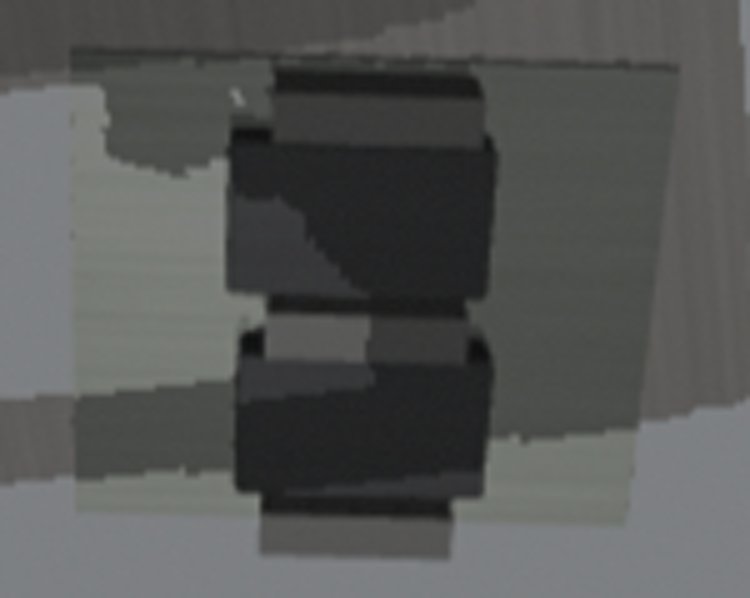

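```bash
python3 - <<'E'
from h import *
c=dict(np.load("w2.npz"))
for q in ([(229,142),(495,150),(487,298),(226,292)],[(237,355),(491,362),(484,496),(236,491)]):
    uv=np.array(q)/[5,4.6]+[200,150]; W=plane(c,uv,22)
    print(W.mean(0).round(1),[round(np.linalg.norm(W[k]-W[(k+1)%4]),1) for k in range(4)],[round(np.degrees(np.arctan2(*(W[(k+1)%4]-W[k])[[1,0]])),1) for k in range(4)])
uv=np.array([(70,48),(680,67),(628,524),(76,510)])/[5,4.6]+[200,150];W=plane(c,uv,4);print(W.mean(0),[round(np.linalg.norm(W[k]-W[(k+1)%4]),1) for k in range(4)],[round(np.degrees(np.arctan2(*(W[(k+1)%4]-W[k])[[1,0]])),1) for k in range(4)])
E
```

```text
[546.2  -2.   22. ] [np.float64(59.0), np.float64(38.6), np.float64(59.8), np.float64(39.0)] [np.float64(-10.1), np.float64(-98.7), np.float64(170.3), np.float64(80.1)]
[539.6 -57.6  22. ] [np.float64(59.1), np.float64(38.3), np.float64(59.5), np.float64(38.8)] [np.float64(-10.0), np.float64(-98.6), np.float64(170.5), np.float64(80.8)]
[544.16353556 -29.99494572   4.        ] [np.float64(139.8), np.float64(129.7), np.float64(140.3), np.float64(130.3)] [np.float64(-10.1), np.float64(-99.8), np.float64(170.1), np.float64(80.0)]
```

>>> {"op": "move_arm", "data": {
  "moves": [
    [[1.9, -11.2, -30, -0.5, 100], [1.9, -11.2, -30, -0.5, 100], [1.9, -11.2, -30, -0.4, 100], [1.8, -11.6, -30, -0.4, 100], [0, 0, -30, 0, 100], [0, 0, -20, 0, 100], [0, 0, 0, 0, 100], [0, 0, 0, 0, 100]]
  ]
}}

```text
clock: 2.92
tool_pos: [546.3, -0.2, 52.6]
eef_rot: [-3.139, -0.0, 1.399]
wrist_force: [0.2, 0.2, 0.7]
opening: 85.3
```

```bash
python3 - <<'E'
from h import *
o,c,T=wrist("w3");print(o["clock"],o["tool_pos"],o["eef_rot"],np.degrees(o["eef_rot"][2]))
E
```

```text
2.9167 [ 5.46311048e+02 -2.10783521e-01  5.25897953e+01] [-3.13888411e+00 -1.77181668e-04  1.39917646e+00] 80.16690588259667
```

View pics/w3.png

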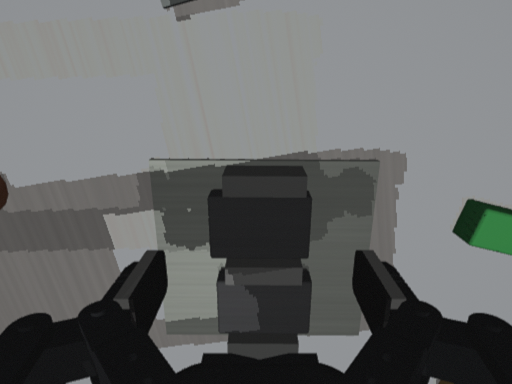

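>>> {"op": "move_arm", "data": {
  "moves": [
    [[0, -1.5, -20, 0, 100], [0, 0, -18, 0, 100], [0, 0, -11, 0, 100], [0, 0, 0, 0, 100]]
  ]
}}

```text
clock: 3.3
tool_pos: [546.7, -2.8, 3.6]
eef_rot: [-3.14, 0.0, 1.398]
wrist_force: [-1.3, 0.2, 0.4]
opening: 85.1
```

>>> {"op": "move_arm", "data": {
  "moves": [
    [[0, 0, 0, 0, 50], [0, 0, 0, 0, 50], [0, 0, 0, 0, 50], [0, 0, 0, 0, 50], [0, 0, 0, 0, 50], [0, 0, 0, 0, 50]]
  ],
  "squeeze": 30
}}

```text
clock: 3.8
tool_pos: [548.8, -3.4, 6.2]
eef_rot: [3.139, -0.0, 1.397]
wrist_force: [-0.8, 1.6, 6.5]
opening: 59.1
```

>>> {"op": "move_arm", "data": {
  "moves": [
    [[0, 0, 3, 0, 50], [0, 0, 0, 0, 50]]
  ]
}}

```text
clock: 3.97
tool_pos: [547.6, -3.5, 8.0]
eef_rot: [3.141, 0.0, 1.397]
wrist_force: [-0.3, 0.0, -3.3]
opening: 59.5
```

```bash
python3 - <<'E'
from h import *
o,c,T=wrist("w4");print(o["clock"],o["tool_pos"],o["eef_rot"],o["wrist_force"],o["wrist_torque"],o["opening"])
E
```

```text
3.9667 [547.58388689  -3.51119579   8.04183754] [3.14077136e+00 6.51882591e-06 1.39682774e+00] [-0.27399635  0.00720804 -3.26830944] [-0.01194999 -0.00665477  0.02394686] 59.48112618332827
```

View pics/w4.png

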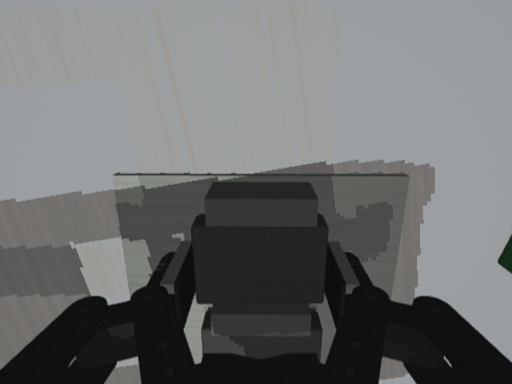

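>>> {"op": "move_arm", "data": {
  "moves": [
    [[0, 0, 15, 0, 50], [0, 0, 40, 0, 50], [0, 0, 40, 0, 50], [0, 0, 38, 2, 50], [6, 30, 0, 2, 50], [6, 36, 0, 2, 50], [7, 36, 0, 2, 50], [7, 36, 0, 2, 50], [7, 36, 0, 2, 50], [5.5, 37, 0, 2, 50]]
  ],
  "squeeze": 25
}}

```text
clock: 4.85
tool_pos: [585.5, 209.0, 139.7]
eef_rot: [-3.141, 0.0, 1.642]
wrist_force: [0.1, -0.7, -3.7]
opening: 59.4
```

>>> {"op": "move_arm", "data": {
  "moves": [
    [[0, 0, -15, 0, 50], [0, 0, -10, 0, 50], [0, 0, 0, 0, 50]]
  ]
}}

```text
clock: 5.1
tool_pos: [583.2, 207.0, 111.3]
eef_rot: [-3.135, 0.002, 1.642]
wrist_force: [-0.6, -0.1, -3.3]
opening: 59.5
```

```bash
python3 - <<'E'
from h import *
o,c,T=wrist("w5");print(o["clock"],o["tool_pos"],o["wrist_force"],np.degrees(o["eef_rot"][2]),o["opening"])
s=camera("scene");cv2.imwrite("pics/s5.png",cv2.resize(s["color"][100:250,220:430],None,fx=3.8,fy=3.8))
E
```

```text
5.1 [583.15368955 207.00338013 111.33668055] [-0.62120617 -0.08420637 -3.3174452 ] 94.07346610099778 59.489165832692805
```

View pics/w5.png

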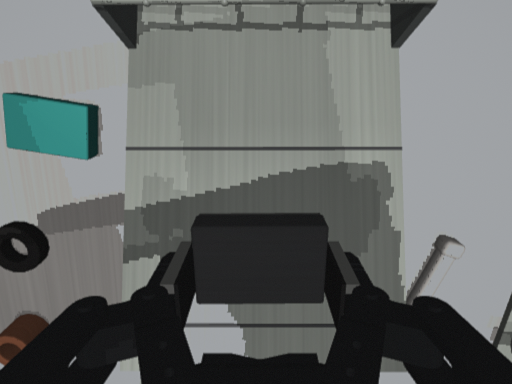

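View pics/s5.png

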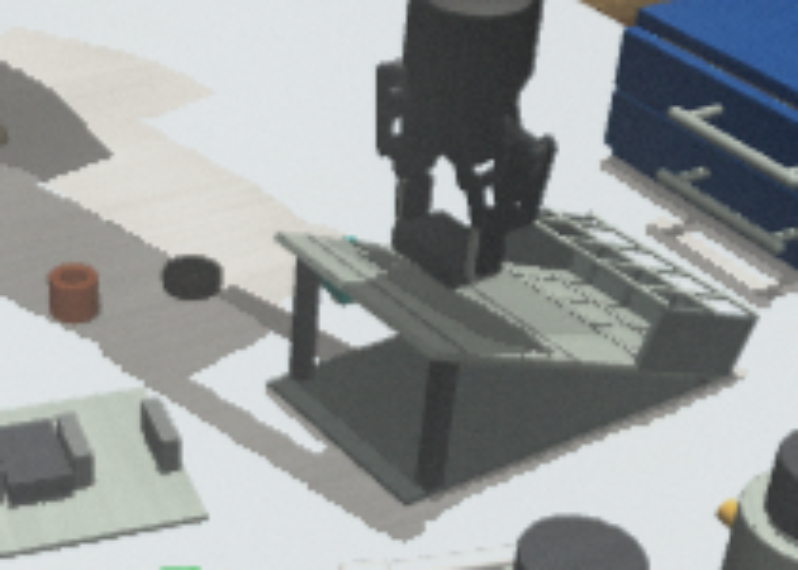

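>>> {"op": "move_arm", "data": {
  "moves": [
    [[0, 0, -6, 0, 50], [0, 0, -5, 0, 50], [0, 0, -3, 0, 50], [0, 0, -2, 0, 50], [0, 0, 0, 0, 50]]
  ],
  "squeeze": 20
}}

```text
clock: 5.62
tool_pos: [585.4, 207.1, 98.6]
eef_rot: [-3.141, 0.0, 1.641]
wrist_force: [-0.3, 0.5, -3.0]
opening: 59.1
```

>>> {"op": "move_arm", "data": {
  "moves": [
    [[0, 0, -2, 0, 50], [0, 0, -2, 0, 50], [0, 0, 0, 0, 50]]
  ]
}}

```text
clock: 5.87
tool_pos: [585.6, 207.6, 95.0]
eef_rot: [-3.141, 0.0, 1.641]
wrist_force: [0.0, -0.0, -3.1]
opening: 59.4
```

```bash
python3 - <<'E'
from h import *
o,c,T=wrist("w6");print(o["clock"],o["tool_pos"],o["wrist_force"],o["opening"])
s=camera("scene");cv2.imwrite("pics/s6.png",cv2.resize(s["color"][130:210,280:400],None,fx=6,fy=6))
E
```

```text
5.8667 [585.63050462 207.5723829   94.99382095] [ 0.03382642 -0.01638997 -3.08372343] 59.42481513764598
```

View pics/s6.png

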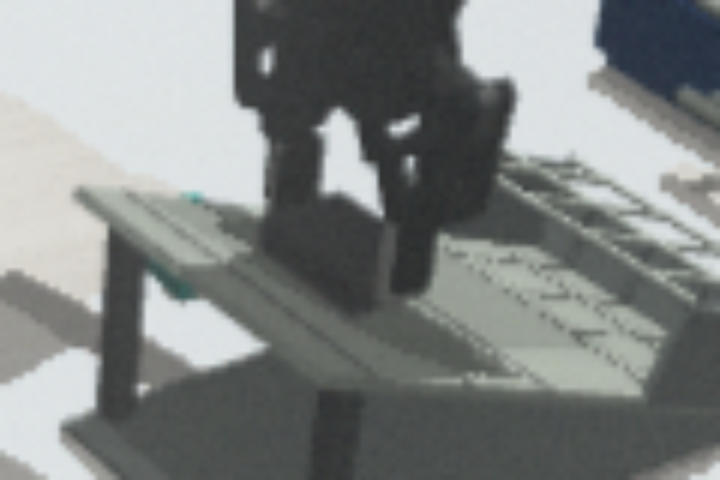

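>>> {"op": "move_arm", "data": {
  "moves": [
    [[0, 0, -2, 0, 50], [0, 0, -1, 0, 50], [0, 0, 0, 0, 50]]
  ]
}}

```text
clock: 6.22
tool_pos: [586.9, 208.6, 94.3]
eef_rot: [3.139, -0.001, 1.641]
wrist_force: [-1.1, 2.5, 5.2]
opening: 59.2
```

>>> {"op": "move_arm", "data": {
  "moves": [
    [[0, 0, -2, 0, 50], [0, 0, -1, 0, 50], [0, 0, 0, 0, 50]]
  ]
}}

```text
clock: 6.47
tool_pos: [588.0, 209.6, 93.4]
eef_rot: [3.136, -0.003, 1.642]
wrist_force: [-3.4, 4.8, 14.6]
opening: 59.2
```

>>> {"op": "move_arm", "data": {
  "moves": [
    [[0, 0, -2, 0, 50], [0, 0, 0, 0, 50]]
  ]
}}

```text
clock: 6.63
tool_pos: [588.6, 210.2, 92.1]
eef_rot: [3.134, -0.004, 1.642]
wrist_force: [-3.3, 5.5, 15.5]
opening: 59.2
```

>>> {"op": "move_arm", "data": {
  "moves": [
    [[0, -0.5, -2, 0, 50], [0, 0, -2, 0, 50], [0, 0, 0, 0, 50]]
  ]
}}

```text
clock: 6.88
tool_pos: [588.9, 210.5, 88.8]
eef_rot: [3.133, -0.005, 1.642]
wrist_force: [-3.5, 9.0, 18.4]
opening: 59.0
```

```bash
python3 - <<'E'
from h import *
o,c,T=wrist("w7");print(o["clock"],o["tool_pos"],o["wrist_force"],o["opening"])
s=camera("scene");cv2.imwrite("pics/s7.png",cv2.resize(s["color"][130:210,280:400],None,fx=6,fy=6))
E
```

```text
6.8833 [588.90776992 210.45146093  88.76161847] [-3.51489678  9.0167466  18.39556669] 59.0357707624026
```

View pics/s7.png

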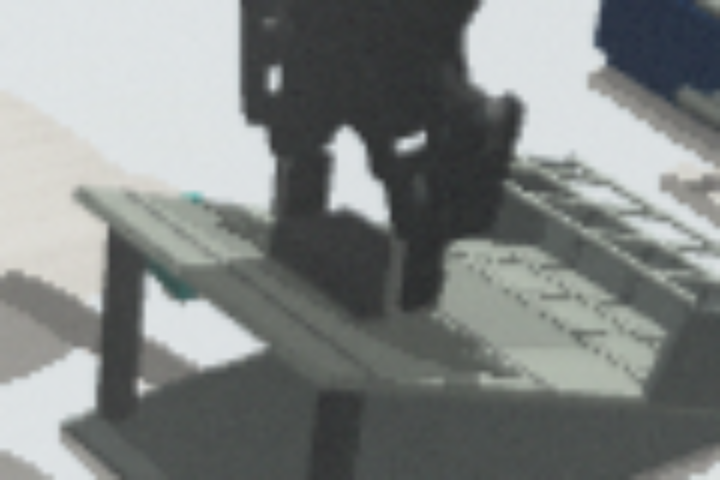

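View pics/w7.png

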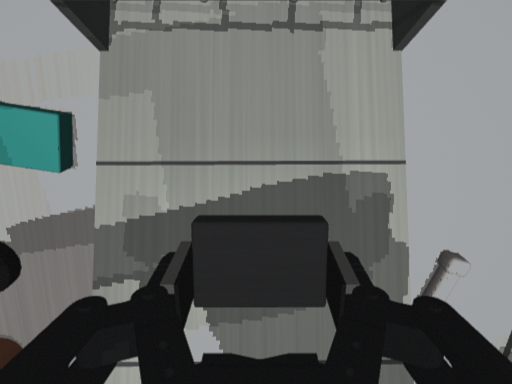

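```bash
python3 - <<'E'
from h import *
L=[cv2.LUT(cv2.resize(cv2.imread(f"pics/{n}.png")[195:320,165:355],None,fx=2.1,fy=4,interpolation=cv2.INTER_CUBIC),np.clip(np.arange(256)*3.0,0,255).astype(np.uint8)) for n in("w5","w7")]
cv2.imwrite("pics/cmp.png",np.hstack(L))
E
```

```text
(no output)
```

View pics/cmp.png

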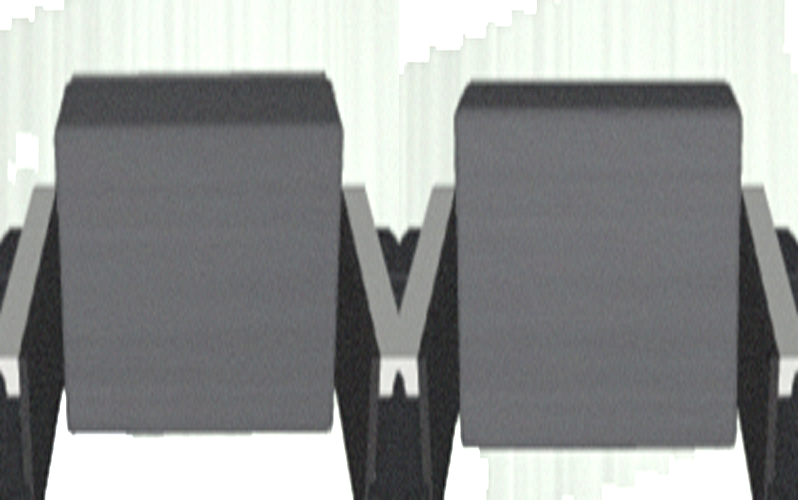

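>>> {"op": "move_arm", "data": {
  "moves": [
    [[0, -0.5, -2, 0, 50], [0, 0, -2, 0, 50], [0, 0, 0, 0, 50]]
  ]
}}

```text
clock: 7.23
tool_pos: [589.3, 210.5, 85.3]
eef_rot: [3.132, -0.006, 1.643]
wrist_force: [-4.7, 11.3, 20.4]
opening: 59.0
```

```bash
cat > cmp.py <<'E'
import sys
from h import *
n=sys.argv[1]
o,c,T=wrist(n);print(o["clock"],o["tool_pos"].round(1),o["wrist_force"].round(1),o["eef_rot"].round(3),o["opening"])
L=[cv2.LUT(cv2.resize(cv2.imread(f"pics/{n}.png")[195:320,165:355],None,fx=2.1,fy=4,interpolation=cv2.INTER_CUBIC),np.clip(np.arange(256)*3.0,0,255).astype(np.uint8)) for n in("w5",n)]
cv2.imwrite(f"pics/{n}c.png",np.hstack(L))
E
python3 cmp.py w8
```

```text
7.2333 [589.3 210.5  85.3] [-4.7 11.3 20.4] [ 3.132 -0.006  1.643] 59.04191659725508
```

View pics/w8c.png

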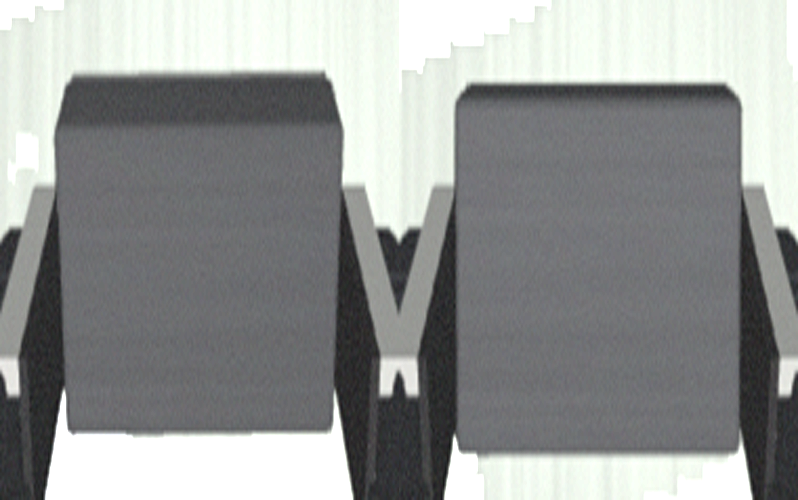

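>>> {"op": "move_arm", "data": {
  "moves": [
    [[0, -0.5, -1, 0, 50], [0, 0, -1, 0, 50], [0, 0, 0, 0, 50]]
  ]
}}

```text
clock: 7.53
tool_pos: [589.6, 210.4, 84.0]
eef_rot: [3.131, -0.006, 1.643]
wrist_force: [-5.0, 12.5, 23.1]
opening: 59.2
```

```bash
python3 cmp.py w9
```

```text
7.5333 [589.6 210.4  84. ] [-5.  12.5 23.1] [ 3.131 -0.006  1.643] 59.23573839135505
```

View pics/w9c.png

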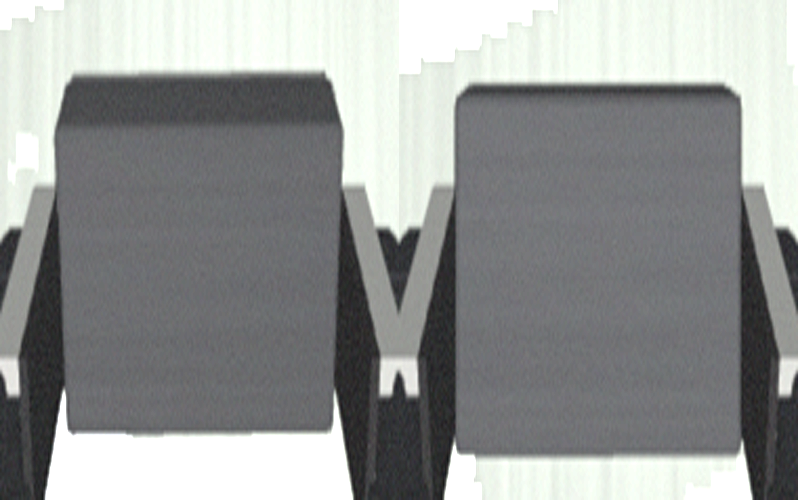

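>>> {"op": "move_arm", "data": {
  "moves": [
    [[1.5, 1.5, 1.5, 0, 50], [1.5, 1, 1.5, 0, 50], [0, 0, 1, 0, 50], [0, 0, 0, 0, 50]]
  ]
}}

```text
clock: 7.92
tool_pos: [590.7, 210.4, 84.1]
eef_rot: [3.136, -0.002, 1.642]
wrist_force: [-0.6, 4.8, 10.7]
opening: 59.5
```

Relaxed, pad still pressed flat. Release and watch for just over a second.

>>> {"op": "move_arm", "data": {
  "moves": [
    [[0, 0, 0.5, 0, 80], [0, 0, 0.5, 0, 100], [0, 0, 1, 0, 100], [0, 0, 1, 0, 100], [0, 0, 0, 0, 100], [0, 0, 0, 0, 100]]
  ]
}}

```text
clock: 8.42
tool_pos: [588.7, 208.3, 84.1]
eef_rot: [-3.141, 0.0, 1.641]
wrist_force: [0.4, -0.1, 0.0]
opening: 85.6
```

```bash
python3 - <<'E'
from h import *
o,c,T=wrist("w10");print(o["clock"],o["tool_pos"],o["wrist_force"],o["opening"])
s=camera("scene");cv2.imwrite("pics/s10.png",cv2.resize(s["color"][100:250,220:430],None,fx=3.8,fy=3.8))
E
```

```text
8.4167 [588.66557861 208.34025016  84.10709767] [ 0.40915817 -0.12783859  0.02973497] 85.58919785925876
```

View pics/w10.png

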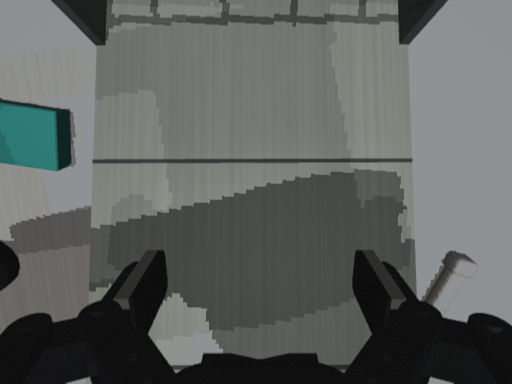

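View pics/s10.png

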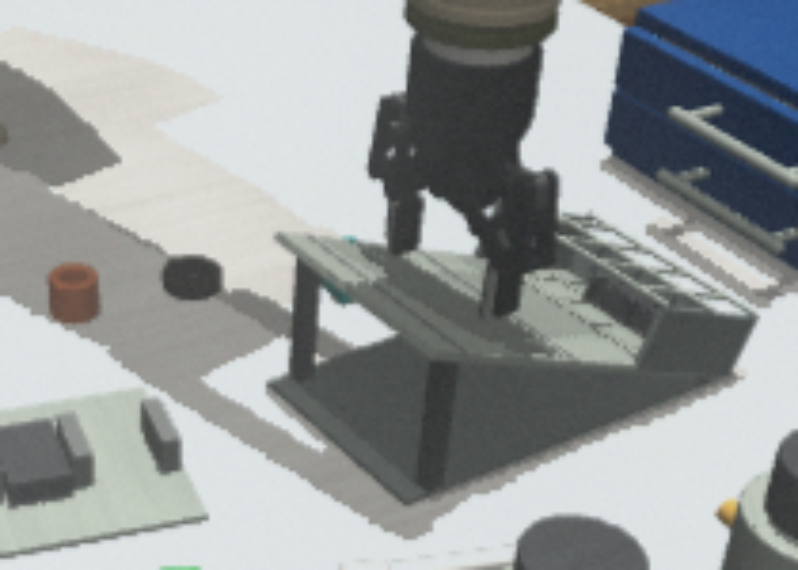

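>>> {"op": "move_arm", "data": {
  "moves": [
    [[0, 0, 35, 0, 100], [0, 0, 30, 0, 100], [-6, -33, 0, -2, 100], [-6, -33, 0, -2, 100], [-6, -33, 0, -2, 100], [-6, -33, 0, -2, 100], [-6, -33, 0, -2, 100], [-6, -33, 0, -2, 100], [-6, -33, 0, -2, 100], [-7, -34, 0, 0, 100]]
  ]
}}

```text
clock: 9.35
tool_pos: [539.3, -57.8, 149.4]
eef_rot: [3.141, -0.0, 1.395]
wrist_force: [0.9, -0.2, 0.7]
opening: 85.0
```

>>> {"op": "move_arm", "data": {
  "moves": [
    [[0, 0, -35, 0, 100], [0, 0, -35, 0, 100], [0, 0, -25, 0, 100], [0, 0, 0, 0, 100], [0, 0, 0, 0, 100]]
  ]
}}

```text
clock: 9.77
tool_pos: [538.2, -56.2, 53.0]
eef_rot: [-3.138, -0.0, 1.397]
wrist_force: [0.4, -0.8, 1.4]
opening: 85.7
```

```bash
python3 - <<'E'
from h import *
o,c,T=wrist("w11");print(o["clock"],o["tool_pos"],o["wrist_force"],np.degrees(o["eef_rot"][2]))
E
```

```text
9.7667 [538.16711007 -56.20739761  53.03095655] [ 0.44928309 -0.82954749  1.35249036] 80.02486109331979
```

View pics/w11.png

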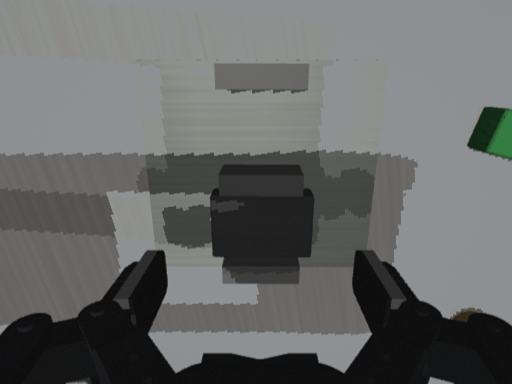

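>>> {"op": "move_arm", "data": {
  "moves": [
    [[1, -1, -22, 0, 100], [0, 0, -18, 0, 100], [0, 0, -8, 0, 100], [0, 0, 0, 0, 100]]
  ]
}}

```text
clock: 10.15
tool_pos: [540.6, -57.2, 6.3]
eef_rot: [-3.141, -0.0, 1.397]
wrist_force: [-0.6, -0.0, 0.0]
opening: 85.6
```

>>> {"op": "move_arm", "data": {
  "moves": [
    [[0, 0, 0, 0, 50], [0, 0, 0, 0, 50], [0, 0, 0, 0, 50], [0, 0, 0, 0, 50], [0, 0, 0, 0, 50], [0, 0, 2, 0, 50]]
  ],
  "squeeze": 30
}}

```text
clock: 10.65
tool_pos: [541.5, -57.5, 9.5]
eef_rot: [3.14, 0.0, 1.397]
wrist_force: [-0.3, 0.5, -2.7]
opening: 58.9
```

>>> {"op": "move_arm", "data": {
  "moves": [
    [[0, 0, 18, 0, 50], [0, 0, 40, 0, 50], [0, 0, 40, 0, 50], [0, 0, 35, 2, 50], [6.5, 35, 0, 2, 50], [6.5, 38, 0, 2, 50], [6.5, 38, 0, 2, 50], [6.5, 38, 0, 2, 50], [6.5, 38, 0, 2, 50], [6.5, 38, 0, 2, 50]]
  ],
  "squeeze": 25
}}

```text
clock: 11.48
tool_pos: [579.8, 169.4, 142.0]
eef_rot: [3.141, -0.0, 1.643]
wrist_force: [0.1, 0.1, -3.1]
opening: 59.1
```

>>> {"op": "move_arm", "data": {
  "moves": [
    [[6, 38, 0, 0, 50], [0, 0, -15, 0, 50], [0, 0, -12, 0, 50], [0, 0, -8, 0, 50], [0, 0, -4, 0, 50], [0, 0, 0, 0, 50]]
  ],
  "squeeze": 20
}}

```text
clock: 11.98
tool_pos: [584.6, 204.0, 100.5]
eef_rot: [-3.138, 0.001, 1.64]
wrist_force: [-0.9, 0.1, -2.6]
opening: 58.8
```

```bash
python3 cmp.py w12
```

```text
11.9833 [584.6 204.  100.5] [-0.9  0.1 -2.6] [-3.138e+00  1.000e-03  1.640e+00] 58.801191022376386
```

View pics/w12c.png

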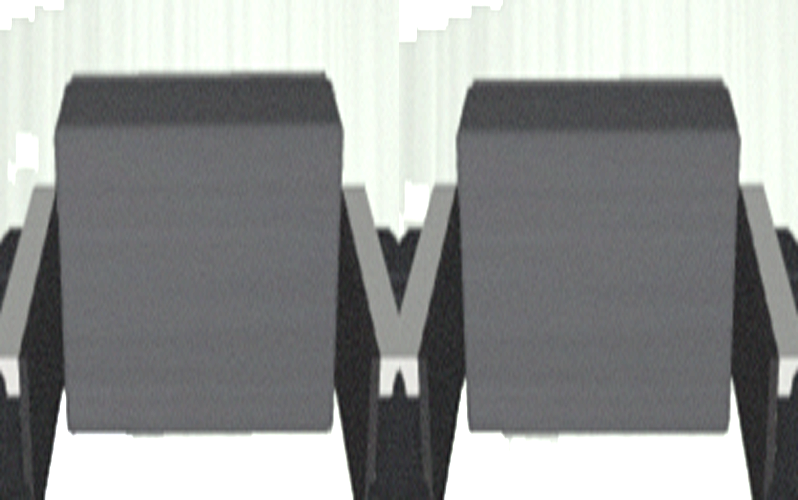

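>>> {"op": "move_arm", "data": {
  "moves": [
    [[0, 0, -2, 0, 50], [0, 0, -2, 0, 50], [0, 0, 0, 0, 50]]
  ]
}}

```text
clock: 12.28
tool_pos: [586.3, 205.1, 98.8]
eef_rot: [3.14, -0.0, 1.64]
wrist_force: [0.5, -0.4, -2.4]
opening: 59.0
```

>>> {"op": "move_arm", "data": {
  "moves": [
    [[0, 0, -2, 0, 50], [0, 0, -2, 0, 50], [0, 0, -2, 0, 50], [0, 0, -2, 0, 50], [0, 0, 0, 0, 50]]
  ]
}}

```text
clock: 12.7
tool_pos: [586.3, 207.6, 93.3]
eef_rot: [3.139, -0.003, 1.642]
wrist_force: [-7.7, 6.3, 14.1]
opening: 58.6
```

>>> {"op": "move_arm", "data": {
  "moves": [
    [[0, 0, -2, 0, 50], [0, 0, -2, 0, 50], [0, 0, 0, 0, 50]]
  ]
}}

```text
clock: 12.95
tool_pos: [586.2, 208.3, 89.6]
eef_rot: [3.139, -0.004, 1.642]
wrist_force: [-9.7, 7.6, 15.1]
opening: 59.3
```

```bash
python3 cmp.py w13
```

```text
12.95 [586.2 208.3  89.6] [-9.7  7.6 15.1] [ 3.139 -0.004  1.642] 59.290277053157155
```

View pics/w13c.png

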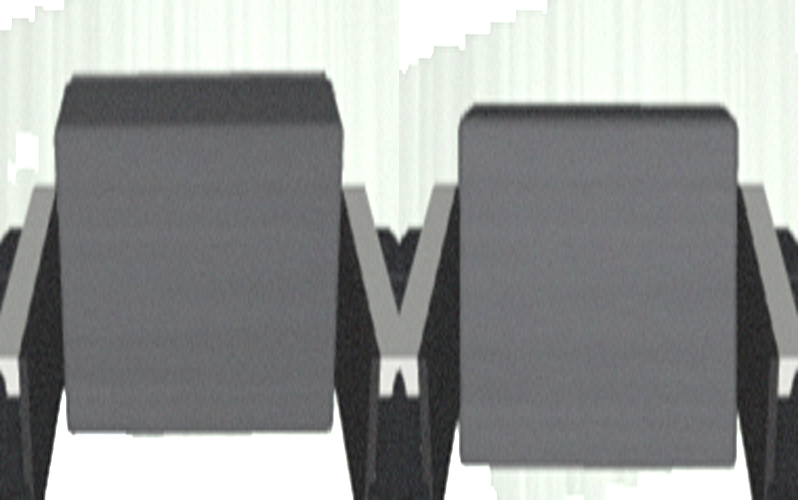

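>>> {"op": "move_arm", "data": {
  "moves": [
    [[0, 0, -1.5, 0, 50], [0, 0, -1.5, 0, 50], [0, 0, 0, 0, 50]]
  ]
}}

```text
clock: 13.25
tool_pos: [586.1, 208.6, 87.1]
eef_rot: [3.139, -0.004, 1.642]
wrist_force: [-12.2, 8.4, 17.2]
opening: 58.9
```

>>> {"op": "move_arm", "data": {
  "moves": [
    [[0, 0, -1, 0, 50], [0, 0, 0, 0, 50]]
  ]
}}

```text
clock: 13.42
tool_pos: [586.2, 208.6, 87.0]
eef_rot: [3.139, -0.004, 1.642]
wrist_force: [-15.4, 8.1, 25.1]
opening: 58.7
```

```bash
python3 cmp.py w14
```

```text
13.4167 [586.2 208.6  87. ] [-15.4   8.1  25.1] [ 3.139 -0.004  1.642] 58.72778150510703
```

View pics/w14c.png

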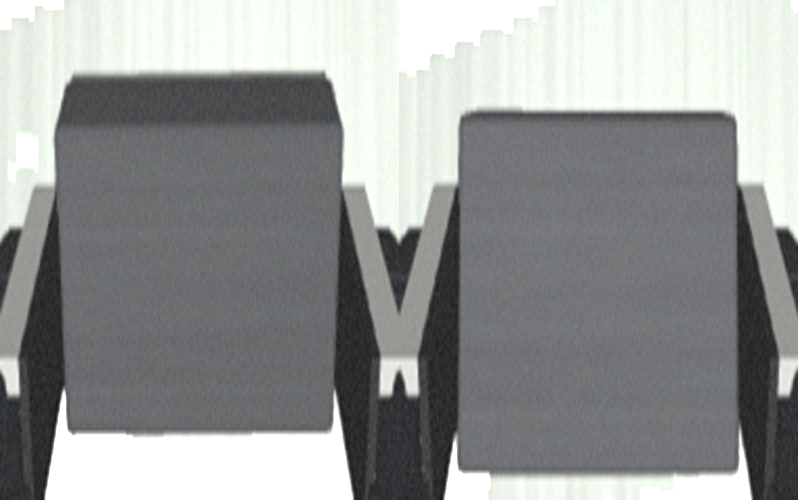

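Flat (force stepped up, no further descent). Relax and release.

>>> {"op": "move_arm", "data": {
  "moves": [
    [[-1, 1, 1.5, 0, 50], [-1, 0.5, 1.5, 0, 50], [-1, 0, 1, 0, 50], [0, 0, 0, 0, 50]]
  ]
}}

```text
clock: 13.8
tool_pos: [583.6, 207.6, 87.5]
eef_rot: [3.139, -0.001, 1.641]
wrist_force: [0.7, 3.9, 7.1]
opening: 58.8
```

>>> {"op": "move_arm", "data": {
  "moves": [
    [[0, 0, 0, 0, 80], [0, 0, 0.5, 0, 100], [0, 0, 1, 0, 100], [0, 0, 1, 0, 100], [0, 0, 0, 0, 100]]
  ]
}}

```text
clock: 14.22
tool_pos: [582.6, 206.8, 88.6]
eef_rot: [-3.141, 0.0, 1.641]
wrist_force: [0.1, -0.3, 0.5]
opening: 85.4
```

```bash
python3 - <<'E'
from h import *
o,c,T=wrist("w15");print(o["clock"],o["tool_pos"],o["wrist_force"],o["opening"])
E
```

```text
14.2167 [582.61495203 206.77986595  88.60962811] [ 0.06728381 -0.26840241  0.45601685] 85.4358260459206
```

View pics/w15.png

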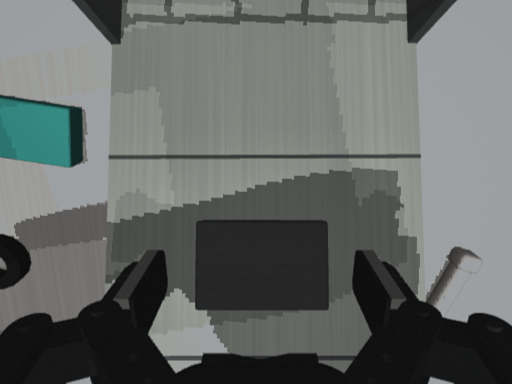

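>>> {"op": "move_arm", "data": {
  "moves": [
    [[0, 0, 35, 0, 100], [0, 0, 40, 0, 100], [-10, -37, 9, 0, 100], [-10, -37, 9, 0, 100], [-10, -37, 9, 0, 100], [-10, -37, 9, 0, 100], [-10, -37, 9, 0, 100], [-10, -37, 9, 0, 100], [-10, -37, 9, 0, 100], [-10, -37, 9, 0, 100]]
  ]
}}

```text
clock: 15.1
tool_pos: [501.8, -90.5, 236.3]
eef_rot: [3.141, 0.0, 1.641]
wrist_force: [0.9, -0.2, 0.9]
opening: 85.4
```

>>> {"op": "move_arm", "data": {
  "moves": [
    [[-10, -37, 3, 0, 100], [-10, -37, 0, 0, 100], [-5, -25, 0, 0, 100], [0, 0, 0, 0, 100], [0, 0, 0, 0, 100]]
  ]
}}

```text
clock: 15.52
tool_pos: [477.2, -189.2, 238.7]
eef_rot: [-3.141, -0.0, 1.638]
wrist_force: [-0.6, -0.0, -0.7]
opening: 85.4
```

```bash
python3 - <<'E'
from h import *
o,c,T=wrist("w16");print(o["clock"],o["tool_pos"],o["eef_rot"])
s=camera("scene");cv2.imwrite("pics/s16.png",s["color"]);np.savez("s16.npz",**s)
cv2.imwrite("pics/s16c.png",cv2.resize(s["color"][120:280,90:430],None,fx=2.3,fy=2.3))
s=camera("top");cv2.imwrite("pics/t16.png",s["color"]);np.savez("t16.npz",**s)
cv2.imwrite("pics/t16c.png",s["color"][130:230,90:220].repeat(6,0).repeat(6,1))
E
```

```text
15.5167 [ 477.22013179 -189.17827004  238.72532806] [-3.14145128e+00 -1.95848734e-04  1.63800691e+00]
```

View pics/w16.png

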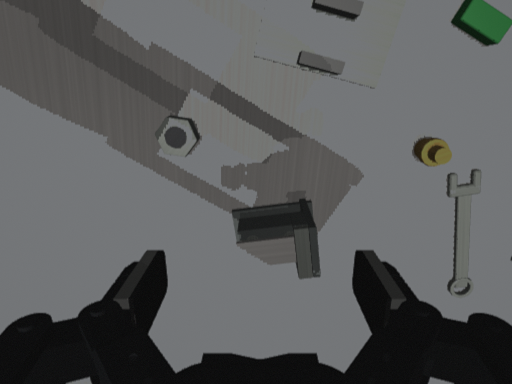

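View pics/s16c.png

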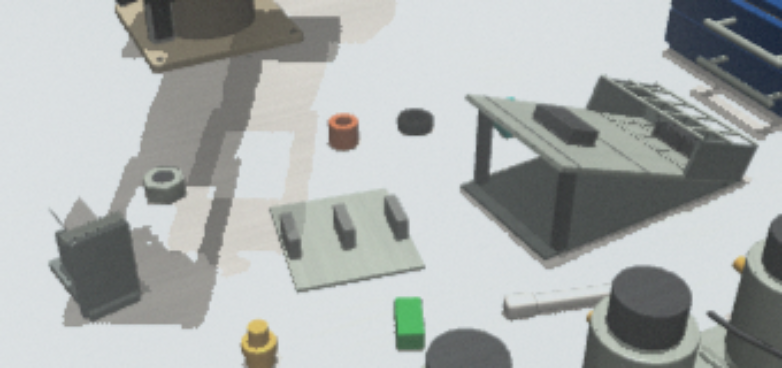

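View pics/t16c.png

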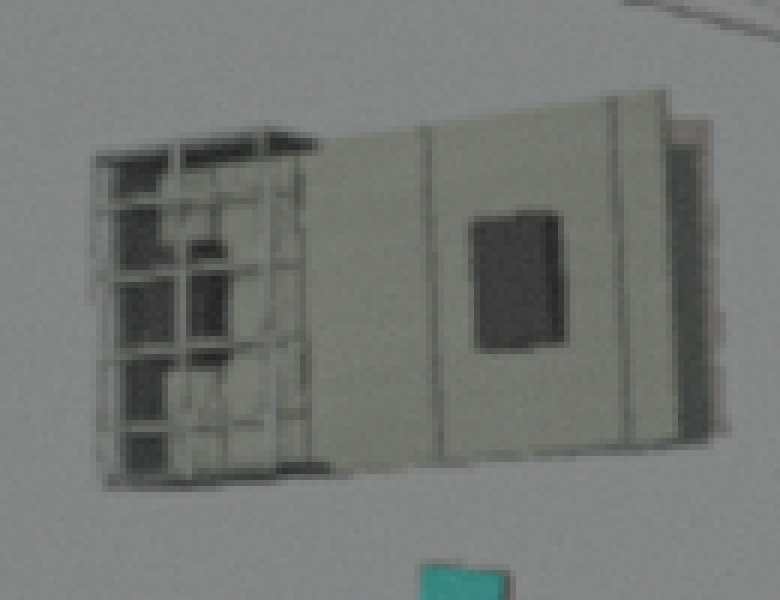

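```bash
python3 - <<'E'
from h import *
c=dict(np.load("w16.npz"))
lut=np.clip(np.arange(256)*1.8,0,255).astype(np.uint8)
cv2.imwrite("pics/w16c.png",cv2.LUT(cv2.resize(c["color"][190:290,220:330],None,fx=7,fy=6,interpolation=cv2.INTER_CUBIC),lut))
s=dict(np.load("s16.npz"))
cv2.imwrite("pics/s16f.png",cv2.resize(s["color"][200:265,105:165],None,fx=9,fy=9,interpolation=cv2.INTER_CUBIC))
E
```

```text
(no output)
```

View pics/w16c.png

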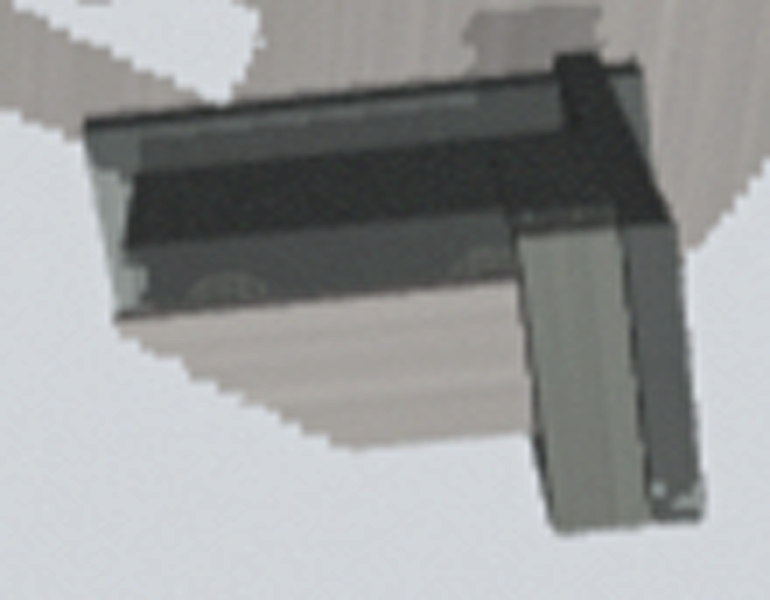

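View pics/s16f.png

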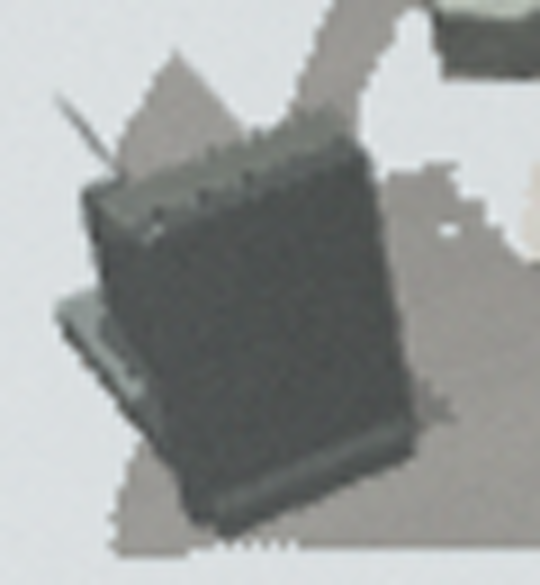

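```bash
python3 - <<'E'
from h import *
c=dict(np.load("w16.npz"))
f=lambda q:np.array(q)/[7,6]+[220,190]
def show(n,q,z):
    W=plane(c,f(q),z);print(n,z,W[:,:2].round(1).tolist(),[round(float(np.linalg.norm(W[k]-W[(k+1)%len(W)])),1) for k in range(len(W))],[round(float(np.degrees(np.arctan2(*(W[(k+1)%len(W)]-W[k])[[1,0]]))),1) for k in range(len(W))])
show("bridge",[(520,232),(618,224),(650,528),(555,530)],87)
show("bridge+wall",[(520,232),(668,222),(700,520),(555,530)],87)
show("follower edge",[(115,320),(515,280)],75)
show("foot",[(85,122),(640,65)],8)
show("bridge bottom-left",[(520,232),(555,530)],79)
E
```

```text
bridge 87 [[515.8, -245.0], [529.6, -242.6], [541.0, -300.3], [526.8, -301.7]] [14.0, 58.8, 14.3, 57.7] [9.9, -78.8, -174.5, 101.0]
bridge+wall 87 [[515.8, -245.0], [536.6, -241.8], [548.3, -298.2], [526.8, -301.7]] [21.1, 57.6, 21.8, 57.7] [8.8, -78.3, -170.8, 101.0]
follower edge 75 [[458.5, -271.5], [517.8, -259.7]] [60.5, 60.5] [11.3, -168.7]
foot 8 [[448.1, -261.7], [544.7, -242.6]] [98.5, 98.5] [11.2, -168.8]
bridge bottom-left 79 [[517.0, -248.7], [528.3, -306.9]] [59.3, 59.3] [-79.0, 101.0]
```

>>> {"op": "move_arm", "data": {
  "moves": [
    [[9.5, 36, -4, 0, 100], [9.5, 36, -4, 0, 100], [9.5, 36, -6, 0, 100], [9.5, 36, -6, 0, 100], [9.5, 36, -6, 0, 100], [9.5, 36, -6, 0, 100], [9.5, 36, -6, 0, 100], [9.5, 36, -8, 0, 100], [9.5, 36, -8, 0, 100], [9.5, 36, -8, 0, 100]]
  ]
}}

```text
clock: 16.5
tool_pos: [572.3, 175.8, 176.5]
eef_rot: [3.141, -0.0, 1.644]
wrist_force: [0.4, -0.7, 0.1]
opening: 85.3
```

>>> {"op": "move_arm", "data": {
  "moves": [
    [[9.5, 36, -12, 0, 100], [0, 0, -20, 0, 100], [0, 0, 0, 0, 100], [0, 0, 0, 0, 100]]
  ]
}}

```text
clock: 16.83
tool_pos: [580.3, 209.0, 143.1]
eef_rot: [-3.138, 0.001, 1.644]
wrist_force: [-0.2, -1.0, 0.6]
opening: 85.0
```

```bash
python3 - <<'E'
from h import *
o,c,T=wrist("w17");print(o["clock"],o["tool_pos"],np.degrees(o["eef_rot"]),o["opening"])
E
```

```text
16.8333 [580.29545222 209.02719984 143.09878922] [-1.79771157e+02  6.13096433e-02  9.41846227e+01] 84.95781123756827
```

View pics/w17.png

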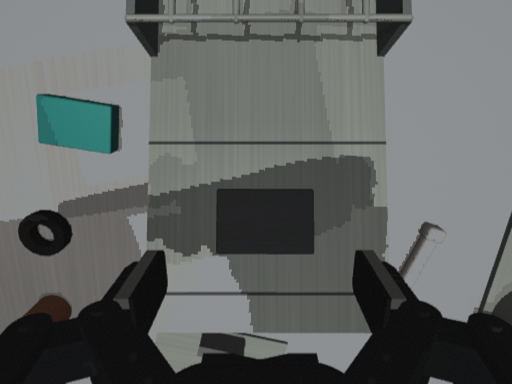

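>>> {"op": "move_arm", "data": {
  "moves": [
    [[2.5, -2, -30, 0, 100], [0, 0, -18, 0, 100], [0, 0, -6, 0, 100], [0, 0, 0, 0, 100]]
  ]
}}

```text
clock: 17.22
tool_pos: [583.8, 205.0, 90.0]
eef_rot: [-3.139, 0.0, 1.64]
wrist_force: [-0.1, -0.1, 0.5]
opening: 85.5
```

>>> {"op": "move_arm", "data": {
  "moves": [
    [[0, 0, 0, 0, 50], [0, 0, 0, 0, 50], [0, 0, 0, 0, 50], [0, 0, 0, 0, 50], [0, 0, 0, 0, 50]]
  ],
  "squeeze": 30
}}

```text
clock: 17.63
tool_pos: [586.1, 206.3, 93.4]
eef_rot: [3.138, -0.0, 1.641]
wrist_force: [-1.7, -1.1, 6.1]
opening: 58.9
```

>>> {"op": "move_arm", "data": {
  "moves": [
    [[0, 0, 20, 0, 50], [0, 0, 35, 0, 50], [-21, -28, 0, 0, 50], [-21, -30, 0, 0, 50], [-21, -30, 0, 0, 50], [-21, -30, 0, 0, 50], [-21, -30, 0, 0, 50], [-21, -30, 0, 0, 50], [-21, -30, 0, 0, 50], [-21, -30, 0, 0, 50]]
  ]
}}

```text
clock: 18.47
tool_pos: [415.8, -33.0, 146.4]
eef_rot: [3.14, 0.001, 1.642]
wrist_force: [0.5, -1.0, -1.2]
opening: 58.7
```

>>> {"op": "move_arm", "data": {
  "moves": [
    [[-20, -33, -20, 0, 50], [0, 0, -35, 0, 50], [0, 0, -35, 0, 50], [0, 0, -20, 0, 50], [0, 0, 0, 0, 50], [0, 0, 0, 0, 50]]
  ]
}}

```text
clock: 18.97
tool_pos: [396.7, -63.4, 36.4]
eef_rot: [-3.14, -0.001, 1.641]
wrist_force: [1.3, -0.8, -2.1]
opening: 58.7
```

```bash
python3 - <<'E'
from h import *
o,c,T=wrist("w18");print(o["clock"],o["tool_pos"],np.degrees(o["eef_rot"]),o["opening"],o["wrist_force"])
E
```

```text
18.9667 [396.70447019 -63.38553487  36.43708409] [-1.79880440e+02 -4.22877486e-02  9.40258971e+01] 58.742862158351485 [ 1.30520944 -0.78219527 -2.12964622]
```

View pics/w18.png

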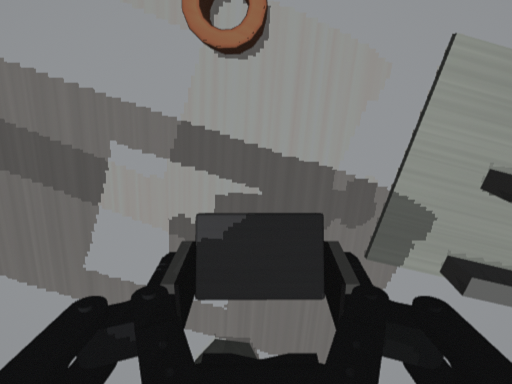

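>>> {"op": "move_arm", "data": {
  "moves": [
    [[0, 0, -15, 0, 50], [0, 0, -7, 0, 50], [0, 0, -3, 0, 50], [0, 0, -3, 0, 50], [0, 0, 0, 0, 50]]
  ],
  "squeeze": 20
}}

```text
clock: 19.43
tool_pos: [398.9, -64.8, 11.0]
eef_rot: [3.141, 0.003, 1.642]
wrist_force: [-7.4, -4.1, 13.0]
opening: 59.0
```

>>> {"op": "move_arm", "data": {
  "moves": [
    [[0, 0, -2, 0, 50], [0, 0, -2, 0, 50], [0, 0, 0, 0, 50]]
  ]
}}

```text
clock: 19.68
tool_pos: [399.0, -65.7, 7.7]
eef_rot: [3.141, 0.004, 1.642]
wrist_force: [-11.9, -9.6, 19.7]
opening: 58.4
```

>>> {"op": "move_arm", "data": {
  "moves": [
    [[0, 0, -2, 0, 50], [0, 0, -2, 0, 50], [0, 0, 0, 0, 50]]
  ]
}}

```text
clock: 19.93
tool_pos: [399.2, -66.2, 4.1]
eef_rot: [3.14, 0.005, 1.642]
wrist_force: [-14.2, -11.3, 25.0]
opening: 58.7
```

```bash
python3 cmp.py w19
```

```text
19.9333 [399.2 -66.2   4.1] [-14.2 -11.3  25. ] [3.14  0.005 1.642] 58.6982165021269
```

View pics/w19c.png

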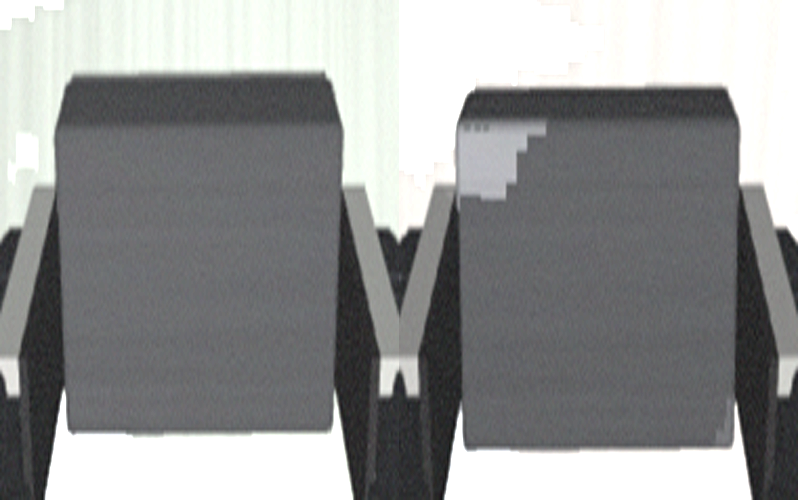

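>>> {"op": "move_arm", "data": {
  "moves": [
    [[-1, -1, 2, 0, 50], [0, 0, 2, 0, 50], [0, 0, 0, 0, 80], [0, 0, 0, 0, 100], [0, 0, 0, 0, 100], [0, 0, 5, 0, 100], [0, 0, 30, 0, 100], [0, 0, 35, 0, 100], [0, 0, 0, -7, 100]]
  ]
}}

```text
clock: 20.73
tool_pos: [400.4, -65.6, 81.1]
eef_rot: [3.133, 0.002, 1.522]
wrist_force: [1.8, -0.9, 0.5]
opening: 85.4
```

>>> {"op": "move_arm", "data": {
  "moves": [
    [[0, 0, 0, -7, 100], [0, 0, 0, -7, 100], [0, 0, 0, -7, 100], [0, 0, 0, -7, 100], [0, 0, 0, -7, 100], [0, 0, 0, -7, 100], [0, 0, 0, -7, 100], [0, 0, 0, -7, 100], [0, 0, 0, -7, 100], [0, 0, 0, -7, 100]]
  ]
}}

```text
clock: 21.57
tool_pos: [396.5, -64.5, 74.8]
eef_rot: [-3.141, 0.0, 0.291]
wrist_force: [0.0, -0.1, -0.3]
opening: 85.3
```

>>> {"op": "move_arm", "data": {
  "moves": [
    [[0, 0, 0, -7, 100], [0, 0, 0, -6, 100], [0, 0, 0, 0, 100], [0, 0, 0, 0, 100]]
  ]
}}

```text
clock: 21.9
tool_pos: [396.6, -64.5, 74.8]
eef_rot: [-3.142, -0.0, 0.074]
wrist_force: [-0.6, 0.6, -0.7]
opening: 85.8
```

```bash
python3 - <<'E'
from h import *
o,c,T=wrist("w20");print(o["clock"],o["tool_pos"],np.degrees(o["eef_rot"]),o["opening"],o["wrist_force"])
E
```

```text
21.9 [396.58829497 -64.49153318  74.78462499] [-1.79998144e+02 -2.62044729e-03  4.23523022e+00] 85.75599873663334 [-0.5751791   0.56986421 -0.68254503]
```

View pics/w20.png

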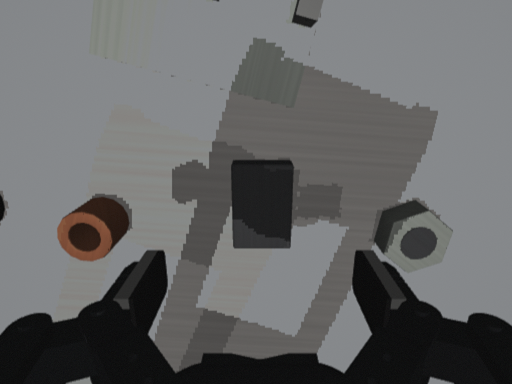

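```bash
python3 - <<'E'
from h import *
c=dict(np.load("w20.npz"))
lut=np.clip(np.arange(256)*2.5,0,255).astype(np.uint8)
cv2.imwrite("pics/w20c.png",cv2.LUT(cv2.resize(c["color"][150:260,215:310],None,fx=6,fy=5,interpolation=cv2.INTER_CUBIC),lut))
E
```

```text
(no output)
```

View pics/w20c.png

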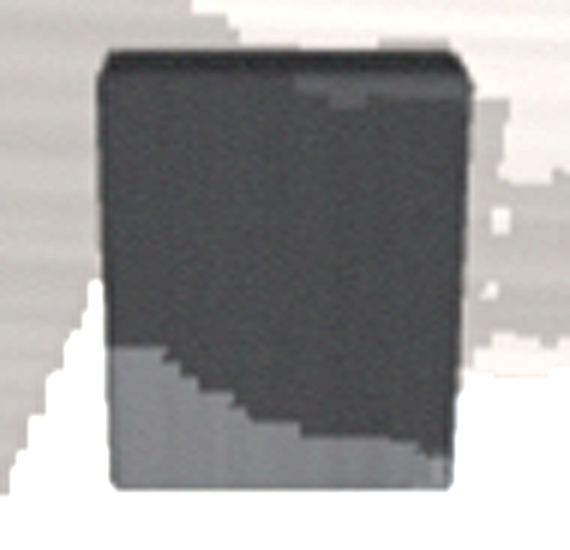

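```bash
python3 - <<'E'
from h import *
c=dict(np.load("w20.npz"))
W=plane(c,np.array([(100,76),(470,78),(453,489),(112,489)])/[6,5]+[215,150],18)
print(W.round(1),W.mean(0).round(1),[round(float(np.linalg.norm(W[k]-W[(k+1)%4])),1) for k in range(4)],[round(float(np.degrees(np.arctan2(*(W[(k+1)%4]-W[k])[[1,0]]))),1) for k in range(4)])
E
```

```text
[[425.9 -45.   18. ]
 [428.5 -83.9  18. ]
 [370.4 -88.2  18. ]
 [367.5 -49.1  18. ]] [398.1 -66.6  18. ] [39.1, 58.3, 39.2, 58.5] [-86.2, -175.8, 94.2, 4.0]
```

>>> {"op": "move_arm", "data": {
  "moves": [
    [[-3.5, -2.5, -30, 0, 100], [0, 0, -25, 0, 100], [0, 0, -17, 0, 100], [0, 0, 0, 0, 100], [0, 0, 0, 0, 100], [0, 0, 0, 0, 30], [0, 0, 0, 0, 30], [0, 0, 0, 0, 30], [0, 0, 0, 0, 30], [0, 0, 0, 0, 30]]
  ],
  "squeeze": 40
}}

```text
clock: 22.78
tool_pos: [394.2, -67.3, 4.0]
eef_rot: [3.141, -0.002, 0.071]
wrist_force: [-2.4, 0.9, 6.4]
opening: 38.6
```

>>> {"op": "move_arm", "data": {
  "moves": [
    [[0, 0, 0, 0, 30], [0, 0, 0, 0, 30], [0, 0, 0, 0, 30]]
  ],
  "squeeze": 60
}}

```text
clock: 23.03
tool_pos: [394.2, -67.3, 4.1]
eef_rot: [3.141, -0.002, 0.071]
wrist_force: [-2.2, 1.3, 8.5]
opening: 38.3
```

```bash
python3 - <<'E'
from h import *
o,c,T=wrist("w21");print(o["clock"],o["tool_pos"],np.degrees(o["eef_rot"]),o["opening"],o["wrist_force"])
E
```

```text
23.0333 [394.21872096 -67.27017343   4.07049064] [ 1.79968691e+02 -1.15593326e-01  4.04974332e+00] 38.32967647741077 [-2.23852157  1.28472541  8.50715711]
```

View pics/w21.png

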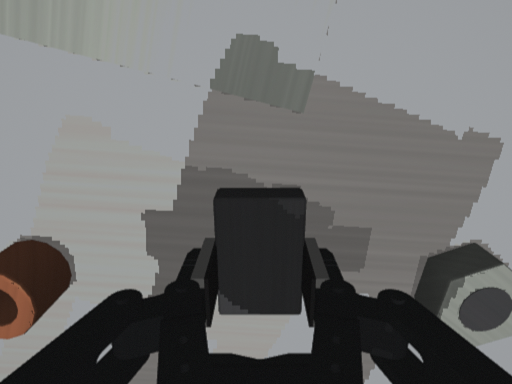

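>>> {"op": "move_arm", "data": {
  "moves": [
    [[0, 0, 15, 0, 30], [0, 0, 38, 0, 30], [0, 0, 38, 0, 30], [12, -30.5, 4, 1, 30], [12, -30.5, 4, 1, 30], [12, -30.5, 4, 1, 30], [12, -30.5, 4, 1, 30], [12, -30.5, 4, 1, 30], [13, -31, 4, 1, 30], [13, -31, 4, 1.1, 30]]
  ]
}}

```text
clock: 23.92
tool_pos: [479.2, -283.1, 121.7]
eef_rot: [-3.141, 0.0, 0.195]
wrist_force: [1.3, 0.6, -2.3]
opening: 38.4
```

>>> {"op": "move_arm", "data": {
  "moves": [
    [[0, 0, 0, 0, 30], [0, 0, 0, 0, 30], [0, 0, 0, 0, 30]]
  ]
}}

```text
clock: 24.17
tool_pos: [478.5, -281.2, 121.1]
eef_rot: [-3.14, 0.001, 0.194]
wrist_force: [-0.0, 0.4, -2.6]
opening: 38.4
```

```bash
python3 - <<'E'
from h import *
o,c,T=wrist("w22");print(o["clock"],o["tool_pos"],np.degrees(o["eef_rot"]),o["opening"],o["wrist_force"])
E
```

```text
24.1667 [ 478.51556916 -281.18598009  121.05920929] [-1.79923302e+02  5.38004821e-02  1.11015929e+01] 38.39989218134569 [-0.01611611  0.42043028 -2.61382691]
```

View pics/w22.png

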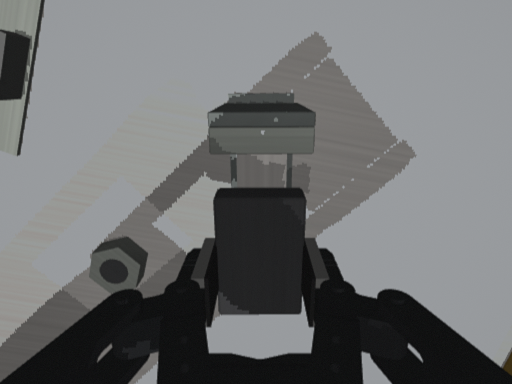

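```bash
python3 - <<'E'
from h import *
c=dict(np.load("w22.npz"));o=np.array([478.5,-281.2]);h=np.radians(11.1);R=np.array([[np.cos(h),np.sin(h)],[-np.sin(h),np.cos(h)]])
for n,q,z in [("bridge front",[(209,154),(313,154)],87),("wall/bridge line",[(208,126),(315,125)],87),("wall back",[(222,109),(306,110)],87),("follower sides",[(232,178),(291,178)],75),("pad front top",[(217,197),(303,197)],121-4+18)]:
    W=plane(c,q,z)[:,:2];print(n,((W-o)@R.T).round(1).tolist())
cv2.imwrite("pics/w22c.png",cv2.resize(c["color"][80:220,190:335],None,fx=5,fy=4.2,interpolation=cv2.INTER_CUBIC))
E
```

```text
bridge front [[42.6, 27.7], [42.6, -30.0]]
wall/bridge line [[58.0, 27.5], [58.5, -30.2]]
wall back [[66.9, 19.6], [66.4, -25.0]]
follower sides [[25.3, 16.4], [25.3, -19.4]]
pad front top [[34.4, 17.6], [34.4, -18.7]]
```

View pics/w22c.png

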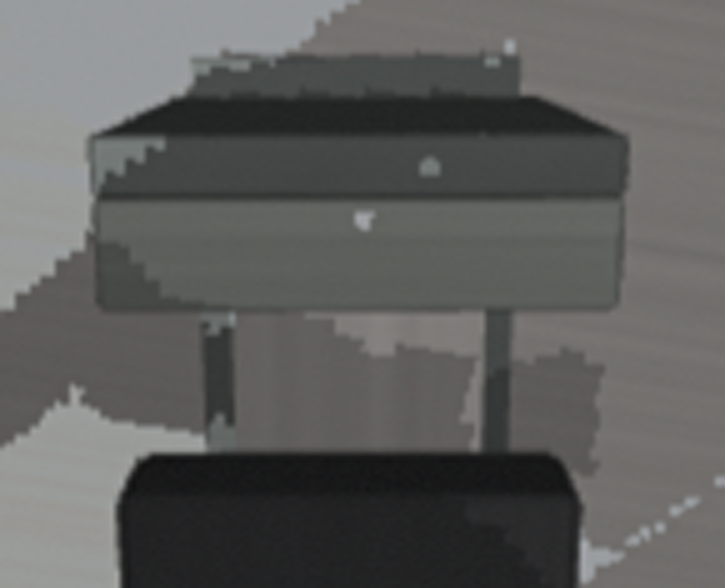

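>>> {"op": "move_arm", "data": {
  "moves": [
    [[0, -0.8, -20, 0, 30], [0, 0, -12, 0, 30], [0, 0, -5, 0, 30], [0, 0, -5, 0, 30], [0, 0, -4, 0, 30], [0, 0, -4, 0, 30], [0, 0, 0, 0, 30]]
  ]
}}

```text
clock: 24.8
tool_pos: [479.3, -282.3, 71.7]
eef_rot: [3.141, -0.0, 0.194]
wrist_force: [-1.0, 1.7, 2.0]
opening: 38.6
```

>>> {"op": "move_arm", "data": {
  "moves": [
    [[0, 0, -4, 0, 30], [0, 0, -4, 0, 30], [0, 0, 0, 0, 30], [0, 0, 0, 0, 30]]
  ]
}}

```text
clock: 25.13
tool_pos: [479.8, -282.8, 64.3]
eef_rot: [3.14, -0.001, 0.194]
wrist_force: [-0.5, 1.1, 5.8]
opening: 38.1
```

>>> {"op": "move_arm", "data": {
  "moves": [
    [[0, 0, -3, 0, 30], [0, 0, -3, 0, 30], [0, 0, 0, 0, 30], [0, 0, 0, 0, 30]]
  ]
}}

```text
clock: 25.47
tool_pos: [479.9, -282.9, 58.7]
eef_rot: [3.14, -0.002, 0.194]
wrist_force: [-0.9, 2.2, 8.2]
opening: 38.4
```

```bash
python3 - <<'E'
from h import *
o,c,T=wrist("w23");print(o["clock"],o["tool_pos"],np.degrees(o["eef_rot"]),o["opening"],o["wrist_force"],o["wrist_torque"])
cv2.imwrite("pics/w23c.png",cv2.resize(c["color"][80:330,180:345],None,fx=4,fy=2.4,interpolation=cv2.INTER_CUBIC))
E
```

```text
25.4667 [ 479.92163293 -282.89637526   58.68354476] [ 1.79923393e+02 -8.61213383e-02  1.11274771e+01] 38.38262748701133 [-0.87964125  2.18736744  8.20428278] [0.37707391 0.03971383 0.00754746]
```

View pics/w23c.png

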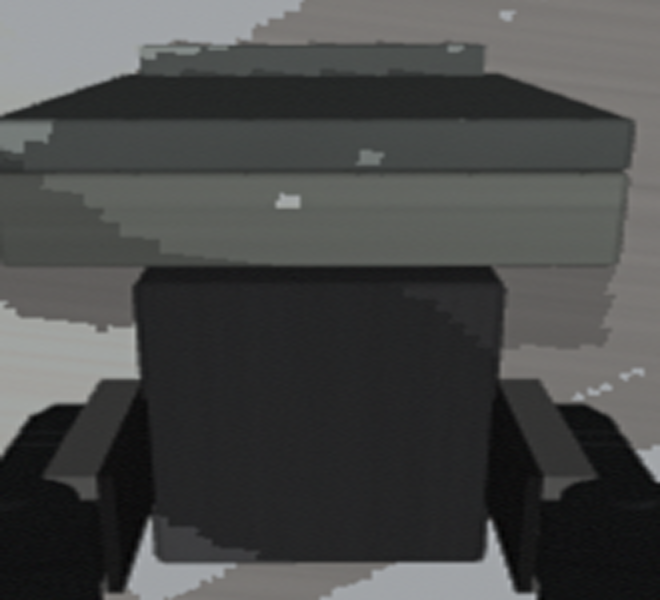

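>>> {"op": "move_arm", "data": {
  "moves": [
    [[3, 0.6, 0, 0, 30], [3, 0.6, 0, 0, 30], [3, 0.6, 0, 0, 30], [0, 0, 0, 0, 30]]
  ]
}}

```text
clock: 25.85
tool_pos: [488.5, -281.5, 58.6]
eef_rot: [3.14, -0.0, 0.194]
wrist_force: [-3.1, -1.3, 7.4]
opening: 38.4
```

>>> {"op": "move_arm", "data": {
  "moves": [
    [[3, 0.6, 0, 0, 30], [3, 0.6, 0, 0, 30], [3, 0.6, 0, 0, 30], [0, 0, 0, 0, 30]]
  ]
}}

```text
clock: 26.18
tool_pos: [497.5, -279.7, 58.6]
eef_rot: [3.14, -0.0, 0.194]
wrist_force: [-2.8, -0.3, 7.4]
opening: 38.3
```

>>> {"op": "move_arm", "data": {
  "moves": [
    [[2, 0.4, 0, 0, 30], [1, 0.2, 0, 0, 30], [0, 0, 0, 0, 30]]
  ]
}}

```text
clock: 26.43
tool_pos: [500.1, -279.1, 58.6]
eef_rot: [3.14, 0.0, 0.194]
wrist_force: [-3.8, -1.1, 7.6]
opening: 38.5
```

>>> {"op": "move_arm", "data": {
  "moves": [
    [[1, 0.2, 0, 0, 30], [0, 0, 0, 0, 30]]
  ]
}}

```text
clock: 26.6
tool_pos: [501.1, -279.0, 58.5]
eef_rot: [3.14, 0.0, 0.194]
wrist_force: [-4.2, -0.3, 7.2]
opening: 38.2
```

>>> {"op": "move_arm", "data": {
  "moves": [
    [[1, 0.2, 0, 0, 30], [0, 0, 0, 0, 30]]
  ]
}}

```text
clock: 26.77
tool_pos: [502.0, -278.8, 58.5]
eef_rot: [3.14, 0.0, 0.194]
wrist_force: [-4.1, -0.4, 7.8]
opening: 38.4
```

>>> {"op": "move_arm", "data": {
  "moves": [
    [[1, 0.2, 0, 0, 30], [0, 0, 0, 0, 30]]
  ]
}}

```text
clock: 26.93
tool_pos: [502.2, -278.7, 58.4]
eef_rot: [3.14, 0.002, 0.194]
wrist_force: [-8.9, -1.9, 9.2]
opening: 38.3
```

>>> {"op": "move_arm", "data": {
  "moves": [
    [[-1, -0.2, 2, 0, 30], [0, 0, 2, 0, 30], [0, 0, 1, 0, 30], [0, 0, 0, 0, 30]]
  ]
}}

```text
clock: 27.27
tool_pos: [502.2, -278.8, 63.6]
eef_rot: [3.14, -0.0, 0.194]
wrist_force: [-3.2, -1.8, 6.9]
opening: 38.4
```

>>> {"op": "move_arm", "data": {
  "moves": [
    [[0, 0, 1, 0, 30], [0, 0, 0, 0, 30]]
  ]
}}

```text
clock: 27.43
tool_pos: [502.2, -278.8, 64.5]
eef_rot: [3.14, -0.0, 0.194]
wrist_force: [-3.3, -1.0, 6.4]
opening: 38.2
```

```bash
python3 - <<'E'
from h import *
o,c,T=wrist("w24");print(o["clock"],o["tool_pos"],np.degrees(o["eef_rot"]),o["opening"],o["wrist_force"],o["wrist_torque"])
cv2.imwrite("pics/w24c.png",cv2.resize(c["color"][80:330,160:365],None,fx=3.5,fy=2.4,interpolation=cv2.INTER_CUBIC))
E
```

```text
27.4333 [ 502.19679623 -278.75923353   64.45699068] [ 1.79905458e+02 -1.06665573e-02  1.11175964e+01] 38.20999716489084 [-3.27949371 -1.04061885  6.41621174] [-0.17619414  0.48958376 -0.02562886]
```

View pics/w24c.png

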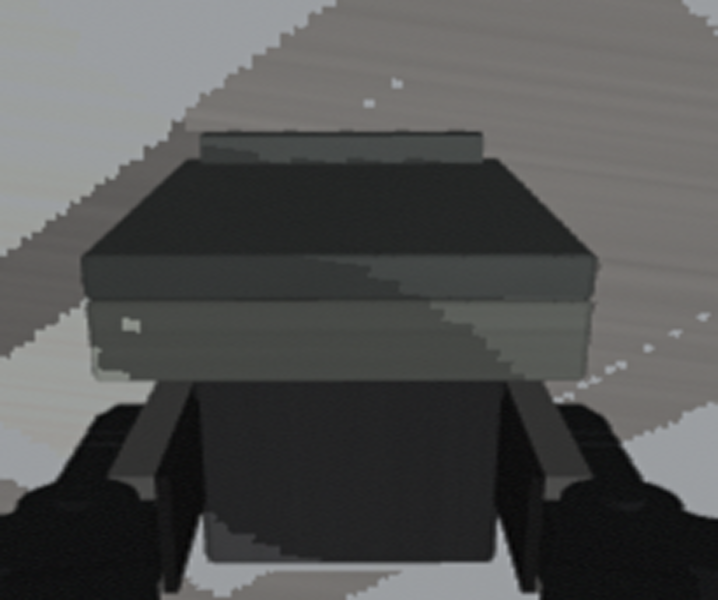

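>>> {"op": "move_arm", "data": {
  "moves": [
    [[0, 0, 1, 0, 30], [0, 0, 0, 0, 30]]
  ]
}}

```text
clock: 27.65
tool_pos: [502.2, -278.7, 65.2]
eef_rot: [3.14, -0.0, 0.194]
wrist_force: [-3.1, -3.7, 5.2]
opening: 38.5
```

>>> {"op": "move_arm", "data": {
  "moves": [
    [[0, 0, 0.5, 0, 30], [0, 0, 0, 0, 30]]
  ]
}}

```text
clock: 27.82
tool_pos: [502.1, -278.7, 65.2]
eef_rot: [3.14, -0.0, 0.194]
wrist_force: [-1.5, -5.6, 1.3]
opening: 38.6
```

>>> {"op": "move_arm", "data": {
  "moves": [
    [[0, 0, 0, 0, 60], [0, 0, 0, 0, 80], [0, 0, 0, 0, 100], [0, 0, 0, 0, 100], [0, 0, 0, 0, 100]]
  ],
  "squeeze": 20
}}

```text
clock: 28.23
tool_pos: [502.1, -277.5, 64.9]
eef_rot: [-3.141, 0.0, 0.195]
wrist_force: [-0.1, -0.2, 0.2]
opening: 85.2
```

```bash
python3 - <<'E'
from h import *
o,c,T=wrist("w25");print(o["clock"],o["tool_pos"],np.degrees(o["eef_rot"]),o["opening"],o["wrist_force"])
cv2.imwrite("pics/w25c.png",cv2.resize(c["color"][80:330,160:365],None,fx=3.5,fy=2.4,interpolation=cv2.INTER_CUBIC))
E
```

```text
28.2333 [ 502.06410753 -277.46898177   64.9478772 ] [-1.79976182e+02  4.81236303e-03  1.11464368e+01] 85.1738403344488 [-0.11942436 -0.22607838  0.19226694]
```

View pics/w25c.png

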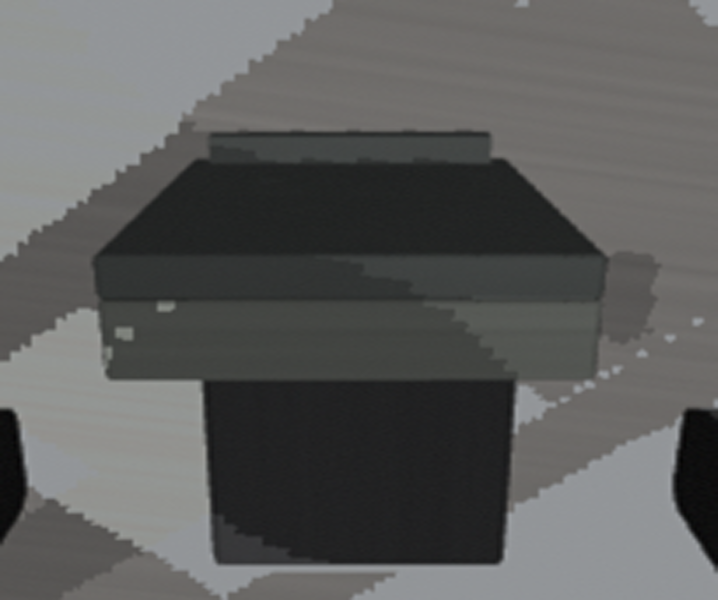

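>>> {"op": "move_arm", "data": {
  "moves": [
    [[0, 0, 20, 0, 100], [0, 0, 35, 0, 100], [0, 0, 38, 0, 100], [-20, 0, 30, 0, 100], [-20, 10, 20, 0, 100], [-25, 10, 0, 0, 100], [0, 0, 0, 0, 100], [0, 0, 0, 0, 100], [0, 0, 0, 0, 100]]
  ]
}}

```text
clock: 29.03
tool_pos: [437.3, -257.8, 208.0]
eef_rot: [3.141, -0.0, 0.194]
wrist_force: [0.3, 0.2, -0.5]
opening: 85.4
```

```bash
python3 - <<'E'
from h import *
o,c,T=wrist("w26");print(o["clock"],o["tool_pos"],np.degrees(o["eef_rot"]),o["wrist_force"])
np.savez("w26.npz",**c,world_from_camera=T)
cv2.imwrite("pics/w26c.png",cv2.resize(c["color"][60:230,150:360],None,fx=3.6,fy=3.5,interpolation=cv2.INTER_CUBIC))
for n in("scene","top"):
    s=camera(n);cv2.imwrite(f"pics/{n}26.png",s["color"])
    if n=="scene":cv2.imwrite("pics/s26c.png",cv2.resize(s["color"][120:280,90:430],None,fx=2.3,fy=2.3))
E
```

```text
29.0333 [ 437.29314512 -257.81397779  208.02407722] [ 1.79990448e+02 -2.35883876e-02  1.11247636e+01] [ 0.27180888  0.15166979 -0.45933373]
```

View pics/w26c.png

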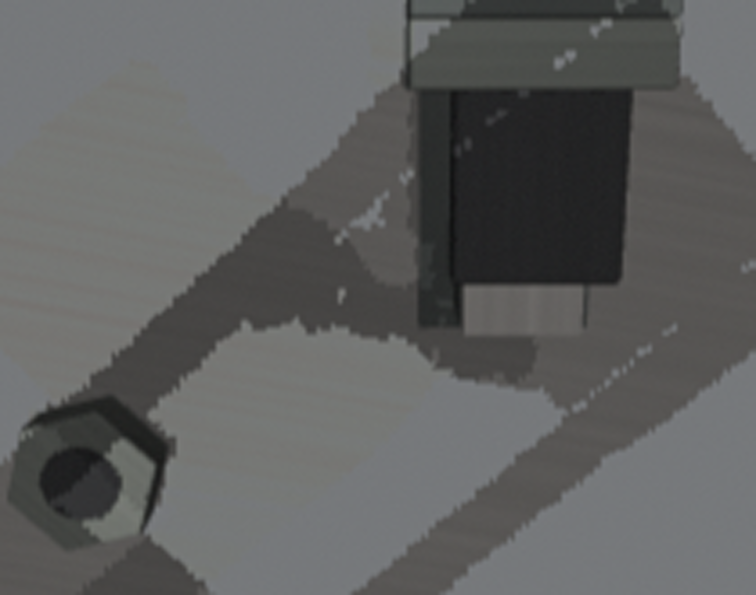

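View pics/s26c.png

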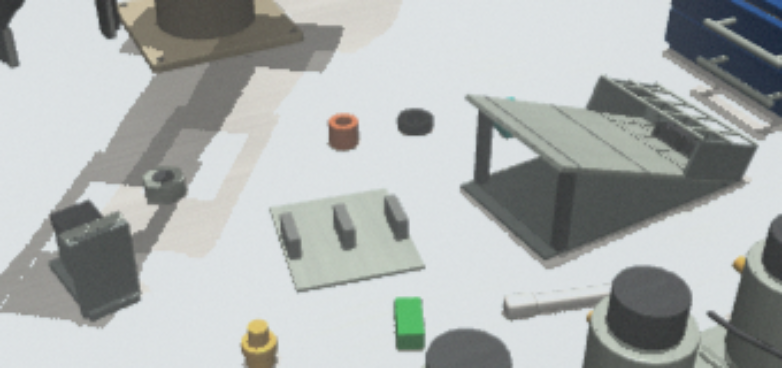

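View pics/top26.png

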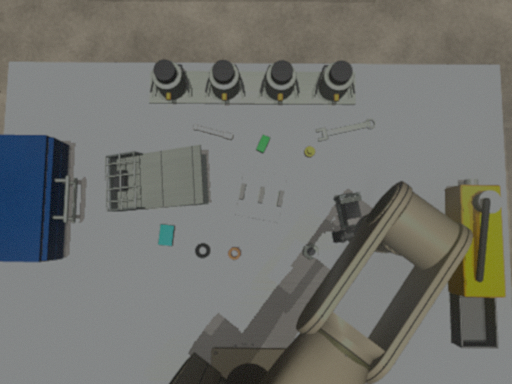

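```bash
python3 - <<'E'
from h import *
c=dict(np.load("w26.npz"));f=lambda q:np.array(q)/[3.6,3.5]+[150,60]
h=np.radians(11.1);R=np.array([[np.cos(h),np.sin(h)],[-np.sin(h),np.cos(h)]])
A=plane(c,f([(413,88),(680,88)]),87)[:,:2]@R.T;o=A.mean(0)-[16,0]
for z in (76,79,82):
    print(z,(plane(c,f([(455,282),(620,283),(632,92),(452,92)]),z)[:,:2]@R.T-o).round(1).tolist())
print("follower front",(plane(c,f([(463,335),(585,328)]),61)[:,:2]@R.T-o).round(1).tolist())
E
```

```text
76 [[-29.0, 18.4], [-29.2, -20.6], [15.1, -20.6], [15.0, 19.8]]
79 [[-28.5, 18.6], [-28.7, -20.0], [15.1, -20.0], [15.1, 20.0]]
82 [[-28.0, 18.7], [-28.2, -19.5], [15.1, -19.5], [15.1, 20.1]]
follower front [[-45.4, 15.4], [-43.5, -15.4]]
```

```bash
python3 - <<'E'
from bench import order,get_obs
print(get_obs()["clock"]);print(order.close_job())
E
```

```text
29.1833
the job is handed in; nothing more can be done
None
```

I tested both pads and handed the job in at 29.2 s, with the gripper open and clear of everything.

- **Reject:** I laid the pad from the rack's left lane (+y) flat on the ramp. It slid off as soon as I let go, and the last picture shows it still in the caged bay.
- **Loaded pad:** The pad from the other lane stayed put for well over a second, while the arm was away. I took it off the ramp, set it on the counter to re-grip it by its sides, and pressed the follower down about 20 mm. I then slid it under the bridge until I felt the wall, let it up against the bridge and released it.

**Last checks:**
- **Position:** The pad's rear end measures about 28.6 mm behind feeder centre, which puts it at the wall. It is centred to about 1 mm.
- **Level:** I judged this only from the view from above and from the pad sitting flush under the bridge. I took no side view.
- **Other things:** They look unmoved in the before and after scene pictures, which I compared by eye rather than measuring.
- **Force:** The highest reading I saw at the wrist was about 31 N, while pressing the pads flat.

No check failed. Two readings were less than clean:
- **Counter release:** The pad was still tilted about 8° when I released it on the counter. It settled flat.
- **Bridge contact:** There was a small sideways force of about 6 N as the pad met the bridge. It went away on release.

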